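Set out the colony-counting place

TASK

Set out the colony-counting place round the sloped metal stand: lay the petri dish flat on the slope, in the middle and resting against the ledge, put the tally counter lying flat to the right of the stand and the bigger carton to its left, both beside the middle of the stand, the carton the same way up as now with its long sides running front to back like the stand's sides, and put the smaller carton centred on top of the bigger one with its long sides the same way, also as it lies now. Lay the marker pen centred in front of the stand, parallel to the ledge; leave about 40 mm free between the stand's foot and the counter's round case, the bigger carton and the pen. Left, right and front are as seen facing the stand from its low ledge side; do not knock the microscope, nor disturb the timer, the white-lidded cup or the forceps.

Things in the scene. Friction and masses are not known exactly. Their poses are not given: they have to be found in the camera images.
- reading_stand: Fixed bare-metal stand, foot 100 x 100 mm, 48 high. Origin: centre of the foot's underside; x points from the low ledge side (front, facing the robot) to the high side, y left, z up. Plate 100 wide, 92 long, rising 20 degrees to +x; the dark ledge, 9.5 mm above the plate, has its inner face at x = -42, z = 16 mm. A dish against the ledge has its origin at x = -15, z = 26 mm.
- dish: Round closed petri dish, diameter 58 mm (61 mm over the lid's rim), 14 to 16 mm thick, lying flat, 30 g. Origin: centre of its underside, z up.
- counter_case (a point): Hand tally counter lying flat, 70 g: round metal case, diameter 45, 22 mm high, with a press lever on +x reaching 30 mm from the centre (stiff, may be gripped) and a thin wire ring on +y. This point: centre of the underside of the round case. Gripped along x, over lever and case, it is 52 mm wide, from x = -22 to +30 mm.
- big_carton: Bigger small printed carton, 45 (x) x 75 (y) x 40 (z) mm, closed box, 80 g. Origin: centre of its underside, z up.
- small_carton: Smallest printed carton, 30 (x) x 56 (y) x 26 (z) mm, closed box, 50 g. Origin: centre of its underside, z up.
- marker: White marker pen with a dark blue cap, 135 mm long along y, about 16 mm thick, lying, 20 g. Origin: middle of its length, at its underside at the start.
- microscope_1: Fixed, heavy binocular microscope between the things and the stand; leave alone and keep the arm clear of it. Origin: on the worktop under its stage. Its foot reaches 0.17 m from there towards the robot; the eyepieces, at 0.30 to 0.39 m height, reach 0.16 m towards the robot and 0.10 m to the right.
- timer: Bystander: white digital timer, 66 x 62 x 19 mm, left of the work. Leave alone.
- white_cup: Bystander: sample cup with white lid, diameter 65, height 67 mm, behind the stand. Leave alone.
- forceps: Bystander: steel forceps lying flat, 128 x 18 x 8 mm, behind and left of the stand. Leave alone.
Things that resemble listed ones, but are neither listed nor needed, are in the scene too. Leave any green look-alike of the big_carton alone.

How it is judged:
By the outcome, as a careful person would: the job done as asked, in the order asked, and still so for the second after the job is handed in, with the robot touching nothing.
It also fails if it takes over 144 s, if anything falls off the work surface, if the arm or the gripper's body presses on something with over 40 N, if the wrist force passes 120 N, or if a joint passes its speed limit or range.

ROBOT

A 6-joint arm with a two-finger parallel gripper is mounted at the origin on a cart in front of the work surface, level with it; the furniture and walls round the work are solid. World frame = base frame: x ahead of the robot, y to its left, z up, the work surface at z = 0. Lengths are in m, angles in rad, forces in N, time in s.
With the tool pointing down it reaches from about 0.275 to 0.975 m from the base axis. Payload 8.4 kg.
Tool frame: the origin (TCP) lies at the very end of the fingers, on their centre line; the grasp point (between the pads) lies 19 mm behind it; z points along the fingers, y is the line along which they close (so a half turn about z gives the same grasp; the last joint's range is limited). The gripper opens to 92 mm and grips with 3 to 60 N. Pads are 20 mm wide; open, the fingers measure 128 mm over their backs; the gripper's body (75 mm by 189 mm) begins 69 mm behind the grasp point.
Start: joints at [-1.189, 0.353, 1.633, -0, 1.155, -0.002], TCP at [0.234, -0.58, 0.18] pointing down, gripper open.
Joint ranges: [-2.63, 2.63], [-0.92, 2.1], [0.06, 2.66], [-1.3, 4.44], [0, 2.69], [-3.02, 3.02]. Speed limits (rad/s): [2.22, 2.22, 2.79, 3.14, 3.14, 3.14].

INTERFACE

Orientations are given as a rotation vector (axis times angle).
In Python, from rig import env gives the robot as it stands.
- The arm moves only by the tool send_rows, never from a script. Its arguments are lists of equal length, an entry for each row: "offset": the shift along the tool's x, y, z in units of 25 mm (1.0 is 25 mm), a list of three; "turn": the turn about the tool's z in units of 5 degrees (1.0 is 5 degrees). In form: {"offset": [[dx, dy, dz], ...], "turn": [turn, ...]}. A call has 1 to 10 rows; each row is the pose to reach, as a shift and turn from the pose commanded when the call began, along the tool's axes at that moment; what a row does not reach only later rows make up. A row lasts 1/12 s, in which the tool goes at most 41.7 mm and 7.16 degrees, less where a joint would pass 70% of its speed; a pose out of reach is approached as far as the arm can. A call with a gripper value outside its range is refused whole. "hand" is the opening, from 0 (shut) to 1 (fully open), set as the call begins (left out, the last holds). The fingers move at their own pace and stop on an object; "grip_force" is the grip in N (left out, the last holds). Time passes only in rows, so rows that repeat a pose let the fingers close. It gives the time, the measured TCP pose, the force, the opening and the grip force at its end, in the units of the state.
- env.sense(): the state, without advancing time (a new reading comes with each control period).
- env.camera(name): name is "scene" or "side" or "wrist"; returns the picture (384x512x3 uint8, red, green, blue); there is no depth.
- env.camera_model(name): a dict with "fx", "fy", "cx", "cy" (pixels), "extrinsics" (4x4, takes a point from camera to world coordinates). Camera axes: x right, y down, z forward; pixel columns grow to the right and rows downward; lengths in m; the calibration is good to about 2 mm. The wrist camera is an equidistant fisheye: a pixel r from the principal point sees the ray r / f radians off the axis. A picture is of the moment at which its call begins: read the wrist's pose just before it. camera_model takes no time and is no camera call; for the wrist camera it gives the pose at the moment of the call.
- env.hand_in(): hands the job in; it is judged then, once.
The state is a dict: "t": time; "joint_pos": joint angles; "joint_velocities": joint speeds; "joint_efforts": joint torques, N m; "ee_pos": TCP position; "tool_rot": TCP orientation; "wrist_force": force on the tool from outside, world axes, zero at the start; "torque": the same for the moment, N m; "gripper_width": opening from 0.0 (shut) to 1.0 (fully open); "finger_force": force on a finger pad.
Only numpy, scipy, OpenCV 4.12 (cv2) and the standard library are available. Lean on these libraries where they do the work, as an engineer would, in place of code of your own. Each camera call takes 0.05 s, during which the arm holds its last target. There are 200 camera calls.

## Working session

There is one attempt and no reset: what is moved stays moved. The work goes in short steps, Python scripts to look and compute and a tool call to move; the robot and the scene stay as the last step left them, time stands still between calls to the robot, and variables do not carry over. Pictures are saved under pics/ and viewed, at most 14 in all, crops included, and the job is handed in when it is done.

Besides the shell and the picture viewer there is one more tool, called after "Request:" as name([rows], argument=value, ...), one row to a line, values as JSON. send_rows: Moves the arm, as the interface text tells. Its arguments: {"type":"object","properties":{"offset":{"type":"array","items":{"type":"array","items":{"type":"number"}}},"turn":{"type":"array","items":{"type":"number"}},"hand":{"type":"number"},"grip_force":{"type":"number"}},"required":["offset","turn"]}

```bash
mkdir -p pics; ls
python3 - <<'E'
from rig import env
import cv2,numpy as np
for n in ["scene","side","wrist"]:
    m=env.camera_model(n); print(n,m["fx"],m["fy"],m["cx"],m["cy"]);print(np.round(np.array(m["extrinsics"]),4).tolist())
    cv2.imwrite(f"pics/{n}0.png",env.camera(n)[:,:,::-1])
a=cv2.imread("pics/scene0.png")
cv2.imwrite("pics/scene0b.png",cv2.resize(a,(800,600),interpolation=cv2.INTER_CUBIC))
s=env.sense();print(s["t"],s["tool_rot"],s["ee_pos"],s["gripper_width"])
E
```

```text
pics
scene 453.6318704220087 453.6318704220087 250.76367618307881 188.8455213639686
[[0.5712, -0.548, 0.6111, -0.6885], [-0.8208, -0.3889, 0.4185, -0.9019], [0.0083, -0.7406, -0.6719, 1.4224], [0.0, 0.0, 0.0, 1.0]]
side 415.85097681851107 415.85097681851107 259.51300615392637 189.6787648187366
[[-0.9964, 0.0571, -0.0629, 0.6789], [0.0846, 0.7281, -0.6803, 1.1674], [0.0069, -0.6831, -0.7303, 1.3444], [0.0, 0.0, 0.0, 1.0]]
wrist 297.3186396354542 297.3186396354542 252.08532253903815 192.97839144957294
[[0.375, -0.89, -0.2594, 0.3067], [-0.927, -0.3601, -0.1045, -0.551], [-0.0005, 0.2797, -0.9601, 0.3842], [0.0, 0.0, 0.0, 1.0]]
0.15 [-3.08290736e+00 -5.98958453e-01  3.66349312e-04] [ 0.23385676 -0.57915681  0.17913159] 0.9967044583034993
```

View pics/scene0b.png

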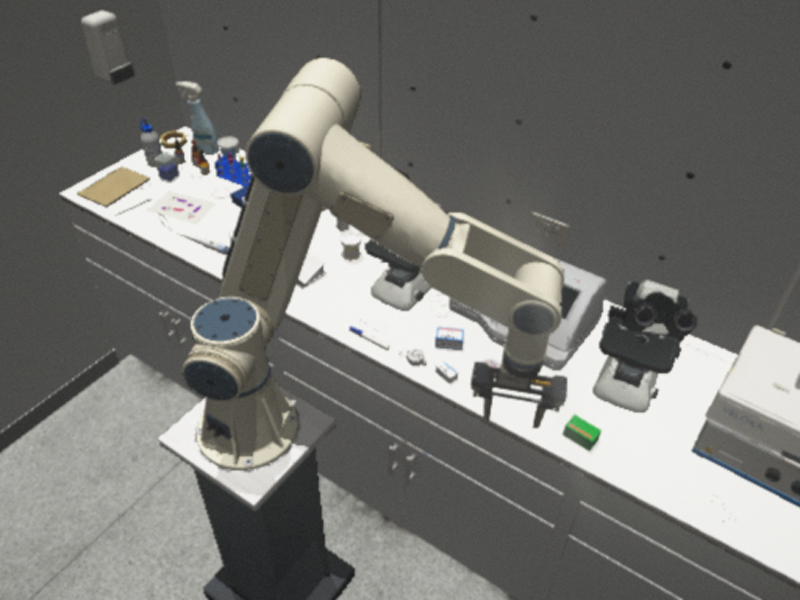

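View pics/side0.png

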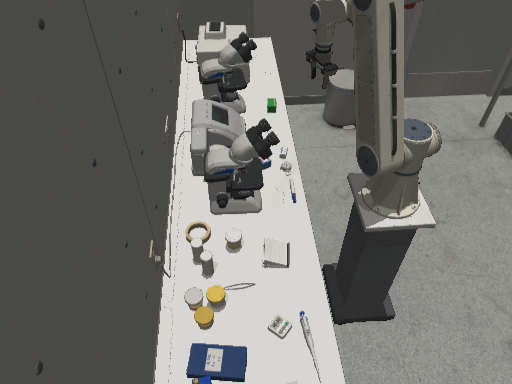

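View pics/wrist0.png

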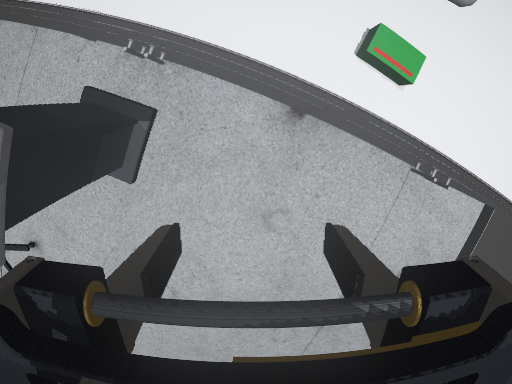

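Side view: stand at (276,252), microscope_1 at (240,190), small objects around (265-295,150-195), green look-alike at (271,104). Next, crops.

```bash
cat > h.py <<'E'
import numpy as np,cv2
def ray(m,u,v,fish=False):
    x,y=(u-m["cx"])/m["fx"],(v-m["cy"])/m["fy"]
    if fish:
        r=np.hypot(x,y); d=np.array([np.sin(r)*x/r,np.sin(r)*y/r,np.cos(r)]) if r>1e-9 else np.array([0,0,1.])
    else: d=np.array([x,y,1.]); 
    E=np.array(m["extrinsics"]); return E[:3,3],E[:3,:3]@d
def onz(m,u,v,z=0,fish=False):
    o,d=ray(m,u,v,fish); return o+d*(z-o[2])/d[2]
def proj(m,p,fish=False):
    E=np.array(m["extrinsics"]); c=E[:3,:3].T@(np.array(p)-E[:3,3])
    if fish:
        r=np.hypot(c[0],c[1]); th=np.arctan2(r,c[2]); x,y=c[0]/r*th,c[1]/r*th
    else: x,y=c[0]/c[2],c[1]/c[2]
    return x*m["fx"]+m["cx"],y*m["fy"]+m["cy"]
E
python3 - <<'E'
from rig import env
from h import *
s=cv2.imread("pics/side0.png")[135:285,215:315]; c=cv2.imread("pics/scene0.png")[140:260,190:320]
s=cv2.resize(s,(400,600),interpolation=cv2.INTER_CUBIC);c=cv2.resize(c,(400,369),interpolation=cv2.INTER_CUBIC)
o=np.zeros((600,800,3),np.uint8);o[:,:400]=s;o[:369,400:]=c;cv2.imwrite("pics/c1.png",o)
m=env.camera_model("side")
for n,u,v in [("stand",276,252),("cnt",286,166),("small",284,152),("big",265,163),("pen",292,188),("scope",240,190),("timer",280,326),("green",271,104)]: print(n,np.round(onz(m,u,v,0.02),3))
E
```

```text
stand [0.53  0.264 0.02 ]
cnt [ 0.431 -0.206  0.02 ]
small [ 0.428 -0.302  0.02 ]
big [ 0.525 -0.233  0.02 ]
pen [ 0.422 -0.065  0.02 ]
scope [ 0.65  -0.071  0.02 ]
timer [0.549 0.56  0.02 ]
green [ 0.449 -0.693  0.02 ]
```

View pics/c1.png

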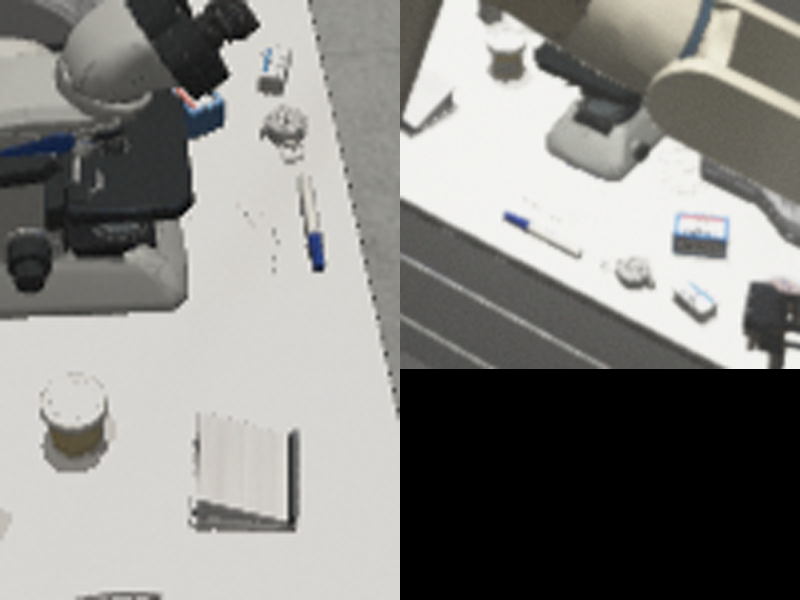

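The dish isn't obvious: faint marks appear at side (280,192) and at scene (284,195). I'll go over the area with the wrist camera.

```bash
cat >> h.py <<'E'
from scipy.spatial.transform import Rotation as R
def goal(s,*pts):
    """chain of (x,y,z,yaw_deg of tool x); prints offset/turn units of each from the former, and rows"""
    M=R.from_rotvec(s["tool_rot"]).as_matrix(); p=np.array(s["ee_pos"]); y0=np.degrees(np.arctan2(M[1,0],M[0,0]))
    print("t %.1f now"%s["t"],np.round(p,4),"yaw %.1f"%y0,"w %.3f"%(s["gripper_width"]*92))
    for x,y,z,yaw in pts:
        d=np.array([x,y,z])-p; c,sn=np.cos(np.radians(y0)),np.sin(np.radians(y0))
        o=np.array([c*d[0]+sn*d[1],sn*d[0]-c*d[1],-d[2]])/.025; t=(y0-yaw+180)%360-180
        print("off",np.round(o,2).tolist(),"turn %.2f"%(t/5),"rows %.1f"%max(np.linalg.norm(d)/.0417,abs(t)/7.16))
        p=np.array([x,y,z]); y0=yaw
E
python3 - <<'E'
from rig import env
from h import *
goal(env.sense(),(.36,-.18,.30,67))
m=env.camera_model("side"); print(onz(m,261,208,.03),onz(m,262,211,0))
E
```

```text
t 0.1 now [ 0.2339 -0.5792  0.1791] yaw 22.0 w 91.697
off [10.66, -12.92, -4.83] turn -9.00 rows 10.4
[0.56846126 0.04744136 0.03      ] [0.56317928 0.03881562 0.        ]
```

Request:
send_rows([
  [10.7, -12.9, -4.8],
  [10.7, -12.9, -4.8],
  [10.7, -12.9, -4.8],
  [10.7, -12.9, -4.8],
  [10.7, -12.9, -4.8],
  [10.7, -12.9, -4.8],
  [10.7, -12.9, -4.8],
  [10.7, -12.9, -4.8],
  [10.7, -12.9, -4.8],
  [10.7, -12.9, -4.8],
], turn=[-9, -9, -9, -9, -9, -9, -9, -9, -9, -9])

```text
t: 0.98
ee_pos: [0.3556, -0.196, 0.295]
tool_rot: [2.62, 1.733, 0.0]
wrist_force: [0.0, -0.1, 0.0]
gripper_width: 1.001
finger_force: 0.0
```

Request:
send_rows([
  [0, 0, 0],
  [0, 0, 0],
  [0, 0, 0],
  [0, 0, 0],
], turn=[0, 0, 0, 0])

```text
t: 1.32
ee_pos: [0.3552, -0.1987, 0.2939]
tool_rot: [-2.62, -1.732, 0.001]
wrist_force: [0.5, -0.3, -0.4]
gripper_width: 1.0
finger_force: 0.0
```

```bash
cat > cap.py <<'E'
import sys,pickle
from rig import env
from h import *
n,cam=sys.argv[1],sys.argv[2]
m=env.camera_model(cam); a=env.camera(cam)[:,:,::-1]
cv2.imwrite(f"pics/{n}.png",a); pickle.dump(m,open(f"pics/{n}.pkl","wb"))
goal(env.sense())
E
python3 cap.py w1 wrist; python3 -c "
import cv2;a=cv2.imread('pics/w1.png');cv2.imwrite('pics/w1b.png',cv2.resize(a,(800,600),interpolation=cv2.INTER_CUBIC))"
```

```text
t 1.4 now [ 0.3551 -0.1988  0.2938] yaw 66.9 w 92.192
```

View pics/w1b.png

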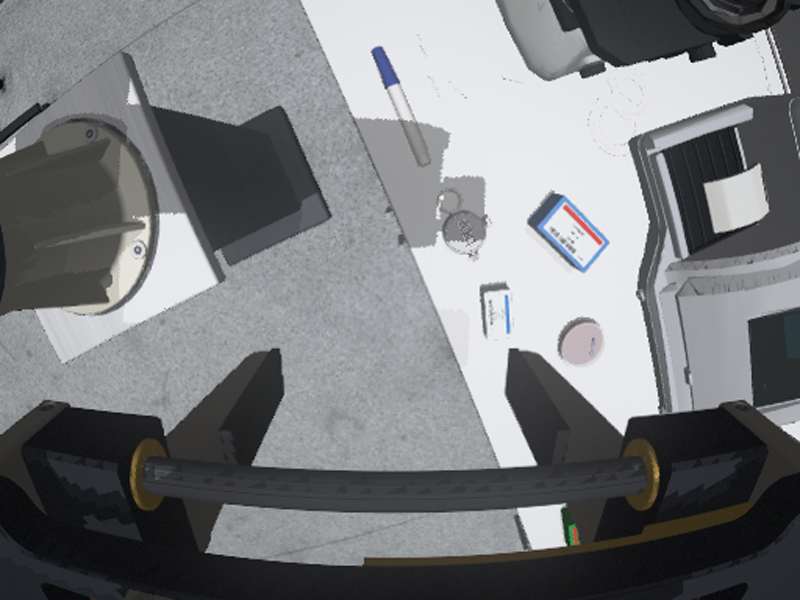

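Run:
```python
from h import *; import pickle
a=cv2.imread("pics/w1.png"); m=pickle.load(open("pics/w1.pkl","rb"))
f=lambda c:cv2.resize(c,(400,400),interpolation=cv2.INTER_CUBIC)
b=np.hstack([f(a[180:255,335:410]),f(a[30:110,355:435])]); cl=cv2.createCLAHE(3,(4,4))
cv2.imwrite("pics/w1c.png",b)
for n,u,v,z in [("pink",582,340,.015),("clear",615,112,.01),("faint",430,65,.01),("big",573,233,.04),("small",500,312,.026),("cnt",462,232,.02),("pen",402,105,.01)]: print(n,np.round(onz(m,u*.64,v*.64,z,True),3))
```

```text
pink [ 0.516 -0.388  0.015]
clear [ 0.642 -0.153  0.01 ]
faint [ 0.464 -0.038  0.01 ]
big [ 0.534 -0.255  0.04 ]
small [ 0.433 -0.31   0.026]
cnt [ 0.426 -0.214  0.02 ]
pen [ 0.42  -0.068  0.01 ]
```

View pics/w1c.png

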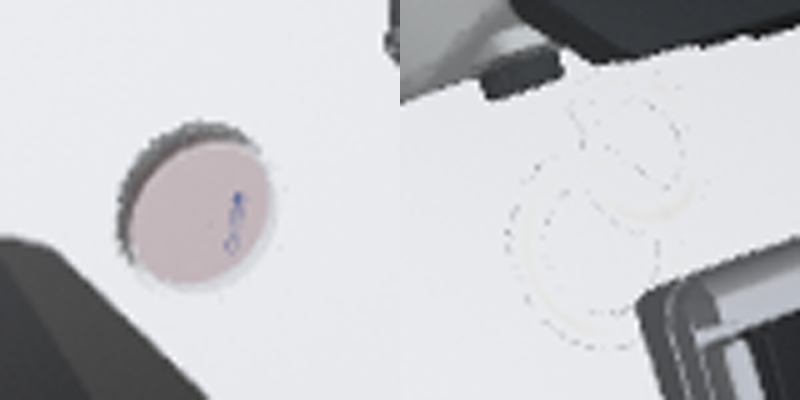

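Candidates: pink closed dish with label (582,340) [chosen: right size, closed], clear glassware rings (615,112), faint marks (430,65). The blue/red-printed carton (573,233) is big_carton, not the green one; the white/blue carton (500,312) is small_carton; the pen is at (402,105), the counter at (462,232).

Run:
```python
from h import *; import pickle
from rig import env
a=cv2.imread("pics/w1.png"); m=pickle.load(open("pics/w1.pkl","rb"))
hsv=cv2.cvtColor(a,cv2.COLOR_BGR2HSV); c=a[180:255,335:410].astype(int)
mask=((c[:,:,2]-c[:,:,1])>8).astype(np.uint8)
n,l,st,ce=cv2.connectedComponentsWithStats(mask); k=1+st[1:,4].argmax(); u,v=ce[k]+[335,180]
print(st[k],u,v); p=onz(m,u,v,.012,True); print(p)
goal(env.sense(),(p[0]-.03,p[1],.2,180),(p[0],p[1],.10,180),(p[0],p[1],.006,180))
```

```text
[ 24  26  26  27 498] 371.4317269076305 219.13253012048193
[ 0.51443125 -0.39161326  0.012     ]
t 1.4 now [ 0.3551 -0.1988  0.2938] yaw 66.9 w 92.192
off [-5.06, 7.79, 3.75] turn -22.62 rows 15.8
off [-1.2, 0.0, 4.0] turn 0.00 rows 2.5
off [0.0, 0.0, 3.76] turn 0.00 rows 2.3
```

Request:
send_rows([
  [-5.06, 7.8, 3.75],
  [-5.06, 7.8, 3.75],
  [-5.06, 7.8, 3.75],
  [-5.06, 7.8, 3.75],
  [-5.06, 7.8, 3.75],
  [-5.06, 7.8, 3.75],
  [-5.06, 7.8, 3.75],
  [-5.06, 7.8, 3.75],
  [-5.06, 7.8, 3.75],
  [-5.06, 7.8, 3.75],
], turn=[-22.6, -22.6, -22.6, -22.6, -22.6, -22.6, -22.6, -22.6, -22.6, -22.6])

```text
t: 2.2
ee_pos: [0.4842, -0.3923, 0.199]
tool_rot: [-1.105, -2.938, -0.001]
wrist_force: [0.2, 0.1, -0.3]
gripper_width: 0.998
finger_force: 0.0
```

Run:
```python
from h import *
from rig import env
s=env.sense();print(s["joint_pos"]);goal(s,(.4845,-.3916,.2,180))
```

```text
[-6.83159697e-01  3.34699435e-01  1.61520473e+00 -1.63535506e-04
  1.19415189e+00 -1.53463682e+00]
t 2.2 now [ 0.4842 -0.3923  0.199 ] yaw 138.8 w 91.861
off [0.01, 0.03, -0.04] turn -8.24 rows 5.8
```

Request:
send_rows([
  [0, 0, 0],
  [0, 0, 0],
  [0, 0, 0],
  [0, 0, 0],
  [0, 0, 0],
  [0, 0, 0],
  [0, 0, 0],
  [0, 0, 0],
  [0, 0, 0],
], turn=[-8.2, -8.2, -8.2, -8.2, -8.2, -8.2, -8.2, -8.2, -8.2])

```text
t: 2.95
ee_pos: [0.485, -0.3913, 0.2001]
tool_rot: [-0.018, -3.141, -0.001]
wrist_force: [-0.0, 0.4, 0.4]
gripper_width: 1.002
finger_force: 0.0
```

```bash
python3 cap.py w2 wrist
```

```text
t 3.0 now [ 0.4852 -0.3911  0.2003] yaw 179.4 w 91.959
```

View pics/w2.png

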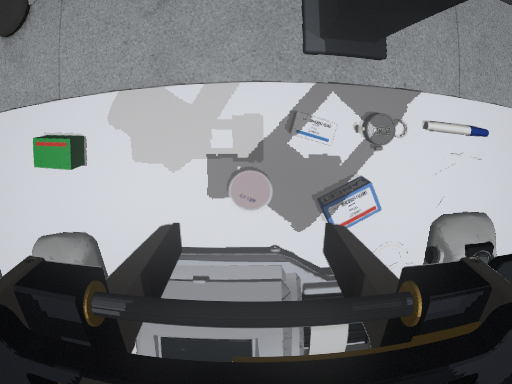

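View: dish (250,190), small carton (315,128), counter (378,128) with ring at right, big carton (350,200), pen (455,129), green look-alike (60,152).

Run:
```python
from h import *; import pickle
from rig import env
a=cv2.imread("pics/w2.png").astype(int); m=pickle.load(open("pics/w2.pkl","rb"))
pink=(a[:,:,2]-a[:,:,1]>8).astype(np.uint8); pink[:,:200]=0; pink[:150]=0;pink[225:]=0;pink[:,290:]=0
n,l,st,ce=cv2.connectedComponentsWithStats(pink); k=1+st[1:,4].argmax(); u,v=ce[k]; print(st[k],ce[k])
p=onz(m,u,v,.013,True); print("dish",p)
print("machine",onz(m,280,247,.05,True),onz(m,280,247,.0,True))
goal(env.sense(),(p[0],p[1],.06,180),(p[0],p[1],.006,180))
```

```text
[ 231  172   39   36 1040] [250.12019231 189.10865385]
dish [ 0.5141272  -0.39580503  0.013     ]
machine [ 0.58434925 -0.35663057  0.05      ] [ 0.60948306 -0.351681    0.        ]
t 3.0 now [ 0.4852 -0.3911  0.2003] yaw 179.4 w 91.959
off [-1.16, -0.18, 5.61] turn -0.12 rows 3.4
off [0.0, 0.0, 2.16] turn 0.00 rows 1.3
```

Request:
send_rows([
  [-1.16, -0.18, 4.0],
  [-1.16, -0.18, 5.6],
  [-1.16, -0.18, 5.6],
  [-1.16, -0.18, 5.6],
  [-1.16, -0.18, 5.6],
  [-1.16, -0.18, 6.7],
  [-1.16, -0.18, 7.75],
  [-1.16, -0.18, 7.75],
  [-1.16, -0.18, 7.75],
  [-1.16, -0.18, 7.75],
], turn=[0, 0, 0, 0, 0, 0, 0, 0, 0, 0])

```text
t: 3.83
ee_pos: [0.5156, -0.3962, 0.0091]
tool_rot: [0.012, 3.14, -0.002]
wrist_force: [0.0, 0.9, 0.2]
gripper_width: 1.0
finger_force: 0.0
```

Request:
send_rows([
  [0, 0, 0],
  [0, 0, 0],
  [0, 0, 0],
  [0, 0, 0],
  [0, 0, 0],
  [0, 0, 0],
  [0, 0, 0],
  [0, 0, 0],
  [0, 0, 0],
  [0, 0, 0],
], turn=[0, 0, 0, 0, 0, 0, 0, 0, 0, 0], hand=0.5, grip_force=5)

```text
t: 4.67
ee_pos: [0.5147, -0.3952, 0.0068]
tool_rot: [-0.011, -3.141, -0.0]
wrist_force: [0.3, 0.4, -0.4]
gripper_width: 0.505
finger_force: 0.0
```

```bash
python3 cap.py w3 wrist
```

```text
t 4.7 now [ 0.5147 -0.3952  0.0068] yaw 179.6 w 46.050
```

View pics/w3.png

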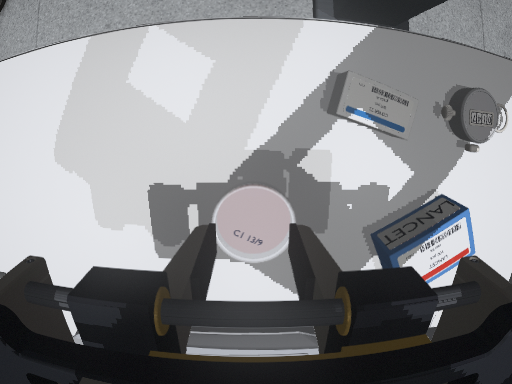

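Run:
```python
from h import *; import pickle
from rig import env
a=cv2.imread("pics/w3.png").astype(int); m=pickle.load(open("pics/w3.pkl","rb")); s=env.sense()
print("tcp px",proj(m,s["ee_pos"],True))
for z in (.007,.015): print(onz(m,253,222,z,True))
for q in [(213,225),(295,225),(253,184),(253,262)]: print(onz(m,*q,.012,True))
```

```text
tcp px (np.float64(254.02384961067676), np.float64(218.5580827937))
[ 0.51733307 -0.39598625  0.007     ]
[ 0.51413016 -0.39598724  0.015     ]
[ 0.51765504 -0.42522334  0.012     ]
[ 0.51804093 -0.36527478  0.012     ]
[ 0.48696555 -0.39583674  0.012     ]
[ 0.54854459 -0.39615436  0.012     ]
```

Request:
send_rows([
  [0, 0, 0],
  [0, 0, 0],
  [0, 0, 0],
  [0, 0, 0],
], turn=[0, 0, 0, 0], hand=0.45, grip_force=5)

```text
t: 5.05
ee_pos: [0.5147, -0.3953, 0.0069]
tool_rot: [0.011, 3.142, 0.0]
wrist_force: [-1.1, -0.4, -0.3]
gripper_width: 0.45
finger_force: 0.0
```

```bash
python3 cap.py w4 wrist; python3 -c "
import cv2;a=cv2.imread('pics/w4.png')[150:300,150:350];cv2.imwrite('pics/w4b.png',cv2.resize(a,(800,600),interpolation=cv2.INTER_CUBIC))"
```

```text
t 5.1 now [ 0.5147 -0.3953  0.0069] yaw 179.6 w 41.502
```

View pics/w4b.png

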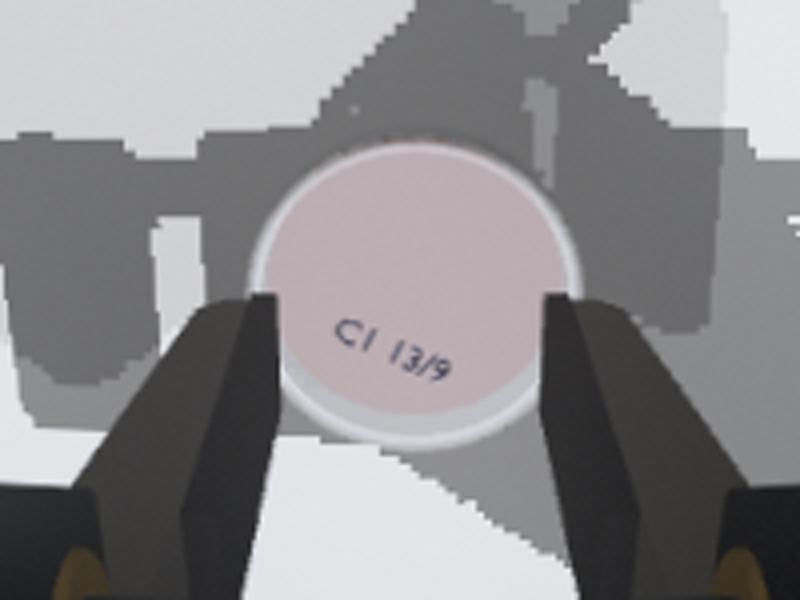

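The fingertips visibly sit above the dish: pixel spacing puts the real tips about 30 mm higher than the stated TCP. I'll open, go down in small steps and watch the force.

Request:
send_rows([
  [0, 0, 0],
  [0, 0, 0],
  [0, 0, 0],
  [0, 0, 0],
  [0, 0, 0],
  [0, 0, 0],
  [0, 0, 0],
  [0, 0, 0.2],
  [0, 0, 0.2],
  [0, 0, 0.2],
], turn=[0, 0, 0, 0, 0, 0, 0, 0, 0, 0], hand=1.0)

```text
t: 5.93
ee_pos: [0.5144, -0.395, 0.0014]
tool_rot: [-0.011, -3.141, -0.001]
wrist_force: [0.3, -0.3, 0.1]
gripper_width: 1.002
finger_force: 0.0
```

Request:
send_rows([
  [0, 0, 0.08],
  [0, 0, 0.1],
  [0, 0, 0.1],
], turn=[0, 0, 0])

```text
t: 6.18
ee_pos: [0.5146, -0.3951, -0.0008]
tool_rot: [-0.011, -3.141, -0.0]
wrist_force: [0.4, -0.4, -0.1]
gripper_width: 1.003
finger_force: 0.0
```

Request:
send_rows([
  [0, 0, 0.08],
  [0, 0, 0.1],
  [0, 0, 0.1],
], turn=[0, 0, 0])

```text
t: 6.43
ee_pos: [0.5146, -0.3952, -0.0033]
tool_rot: [-0.011, -3.141, -0.0]
wrist_force: [0.8, -0.4, 0.3]
gripper_width: 1.002
finger_force: 0.0
```

Request:
send_rows([
  [0, 0, 0.1],
  [0, 0, 0.2],
  [0, 0, 0.3],
  [0, 0, 0.3],
], turn=[0, 0, 0, 0])

```text
t: 6.77
ee_pos: [0.5143, -0.395, -0.0113]
tool_rot: [-0.011, -3.141, -0.001]
wrist_force: [-0.2, 0.1, 0.1]
gripper_width: 1.001
finger_force: 0.0
```

Request:
send_rows([
  [0, 0, 0.1],
  [0, 0, 0.2],
  [0, 0, 0.2],
], turn=[0, 0, 0])

```text
t: 7.02
ee_pos: [0.5144, -0.395, -0.0162]
tool_rot: [-0.011, -3.141, -0.001]
wrist_force: [-0.2, -0.6, 0.3]
gripper_width: 0.997
finger_force: 0.0
```

Request:
send_rows([
  [0, 0, 0],
  [0, 0, 0],
  [0, 0, 0],
  [0, 0, 0],
  [0, 0, 0],
  [0, 0, 0],
  [0, 0, 0],
  [0, 0, 0],
], turn=[0, 0, 0, 0, 0, 0, 0, 0], hand=0.5, grip_force=4)

```text
t: 7.68
ee_pos: [0.5147, -0.3952, -0.0156]
tool_rot: [-0.011, -3.142, -0.0]
wrist_force: [0.1, 1.0, 0.1]
gripper_width: 0.502
finger_force: 0.0
```

Request:
send_rows([
  [0, 0, 0],
  [0, 0, 0],
  [0, 0, 0],
  [0, 0, 0],
  [0, 0, 0],
  [0, 0, 0],
  [0, 0, 0],
  [0, 0, 0.1],
  [0, 0, 0.1],
  [0, 0, 0.1],
], turn=[0, 0, 0, 0, 0, 0, 0, 0, 0, 0], hand=1.0)

```text
t: 8.52
ee_pos: [0.5145, -0.3951, -0.0183]
tool_rot: [-0.011, -3.141, -0.0]
wrist_force: [0.1, -0.5, 0.1]
gripper_width: 0.997
finger_force: 0.0
```

Request:
send_rows([
  [0, 0, 0.05],
  [0, 0, 0.1],
  [0, 0, 0.1],
], turn=[0, 0, 0])

```text
t: 8.77
ee_pos: [0.5146, -0.3952, -0.0209]
tool_rot: [-0.011, -3.141, -0.0]
wrist_force: [-0.5, -0.7, -0.6]
gripper_width: 0.998
finger_force: 0.0
```

Request:
send_rows([
  [0, 0, 0.05],
  [0, 0, 0.1],
  [0, 0, 0.1],
], turn=[0, 0, 0])

```text
t: 9.02
ee_pos: [0.5146, -0.3951, -0.0234]
tool_rot: [-0.011, -3.141, -0.0]
wrist_force: [0.0, 0.8, -0.6]
gripper_width: 1.004
finger_force: 0.0
```

Request:
send_rows([
  [0, 0, 0],
  [0, 0, 0],
  [0, 0, 0],
  [0, 0, 0],
  [0, 0, 0],
  [0, 0, 0],
  [0, 0, 0],
  [0, 0, 0],
], turn=[0, 0, 0, 0, 0, 0, 0, 0], hand=0.5, grip_force=4)

```text
t: 9.68
ee_pos: [0.5148, -0.3953, -0.023]
tool_rot: [0.011, 3.141, -0.0]
wrist_force: [0.1, 1.1, 0.8]
gripper_width: 0.628
finger_force: 4.0
```

Gripped at 57.8 mm, 4 N, so the real tips are about 31 mm above the reported TCP. Lift and carry, staying in front of the microscope.

Request:
send_rows([
  [0, 0, -0.4],
  [0, 0, -1.2],
  [0, 0, -2.2],
  [0, 0, -3.4],
  [0, 0, -4.6],
  [0, 0, -5.6],
  [1.0, 1.5, -6],
  [2, 3, -6],
  [3, 4.5, -6],
  [3.8, 5.8, -6],
], turn=[0, 0, 0, 0, 0, 0, 0, 0, 0, 0])

```text
t: 10.52
ee_pos: [0.4236, -0.255, 0.1277]
tool_rot: [0.012, 3.141, -0.001]
wrist_force: [1.6, 0.0, 0.1]
gripper_width: 0.626
finger_force: 4.0
```

Request:
send_rows([
  [0, 1.4, 0],
  [0, 2.8, 0],
  [0, 4.2, 0],
  [0, 5.6, 0],
  [0, 7.0, 0],
  [0, 8.4, 0],
  [0, 9.8, 0],
  [0, 11.2, 0],
  [0, 12.6, 0],
  [0, 14, 0],
], turn=[0, 0, 0, 0, 0, 0, 0, 0, 0, 0])

```text
t: 11.35
ee_pos: [0.427, 0.0956, 0.1278]
tool_rot: [0.011, 3.14, 0.0]
wrist_force: [1.2, -0.7, -0.5]
gripper_width: 0.625
finger_force: 4.0
```

Request:
send_rows([
  [0, 1.4, 0],
  [0, 2.8, 0],
  [0, 4.2, 0],
  [0, 5.6, 0],
  [0, 6, 0],
  [0, 6, 0],
  [0, 6, 0],
], turn=[0, 0, 0, 0, 0, 0, 0])

```text
t: 11.93
ee_pos: [0.4278, 0.2436, 0.1271]
tool_rot: [-0.008, -3.141, 0.001]
wrist_force: [-0.8, -0.7, -0.3]
gripper_width: 0.624
finger_force: 4.0
```

```bash
python3 cap.py w5 wrist; python3 cap.py s5 side; python3 -c "
import cv2;a=cv2.imread('pics/w5.png');cv2.imwrite('pics/w5b.png',cv2.resize(a,(800,600),interpolation=cv2.INTER_CUBIC))"
```

```text
t 12.0 now [0.4278 0.2429 0.127 ] yaw 179.6 w 57.193
t 12.0 now [0.4279 0.2425 0.127 ] yaw 179.6 w 56.962
```

View pics/w5b.png

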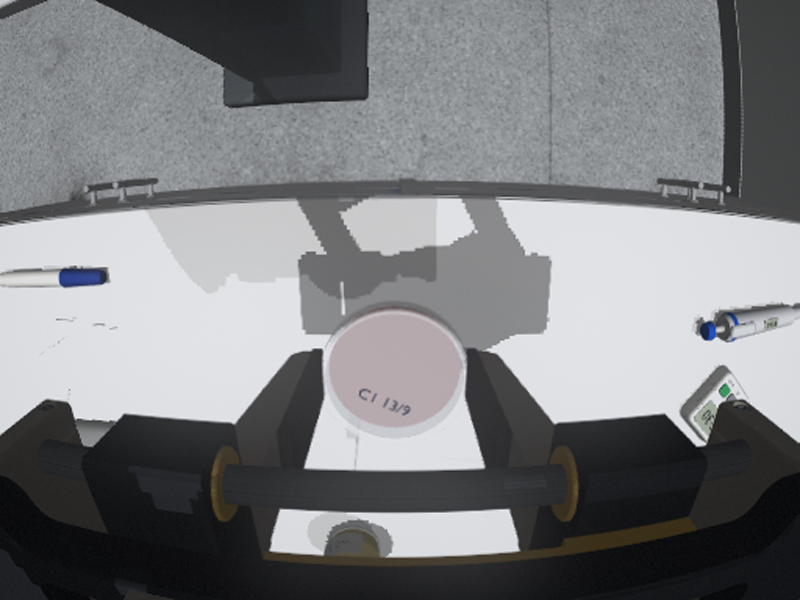

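Stand is hidden behind the dish (only an edge at (355,440)). Turn 90° and shift right so the camera sees it.

Request:
send_rows([
  [-0.9, -4.1, -0.8],
  [-0.9, -4.1, -0.8],
  [-0.9, -4.1, -0.8],
  [-0.9, -4.1, -0.8],
  [-0.9, -4.1, -0.8],
  [-0.9, -4.1, -0.8],
  [-0.9, -4.1, -0.8],
  [-0.9, -4.1, -0.8],
  [-0.9, -4.1, -0.8],
  [-0.9, -4.1, -0.8],
], turn=[1.2, 2.4, 3.6, 5, 6.2, 7.5, 9, 10.5, 12, 13])

```text
t: 12.87
ee_pos: [0.4496, 0.1395, 0.147]
tool_rot: [-1.708, -2.637, 0.001]
wrist_force: [0.4, 0.9, -0.3]
gripper_width: 0.624
finger_force: 4.0
```

Request:
send_rows([
  [0, 0, 0],
  [0, 0, 0],
  [0, 0, 0],
  [0, 0, 0],
  [0, 0, 0],
  [0, 0, 0],
], turn=[1.2, 2.4, 3.6, 5, 5, 5])

```text
t: 13.37
ee_pos: [0.4498, 0.14, 0.147]
tool_rot: [2.227, 2.216, -0.0]
wrist_force: [-0.8, -1.0, -0.4]
gripper_width: 0.625
finger_force: 4.0
```

```bash
python3 cap.py w6 wrist; python3 -c "
import cv2;a=cv2.imread('pics/w6.png')[0:300,56:456];cv2.imwrite('pics/w6b.png',cv2.resize(a,(800,600),interpolation=cv2.INTER_CUBIC))"
```

```text
t 13.4 now [0.4498 0.1402 0.147 ] yaw 89.8 w 57.572
```

View pics/w6b.png

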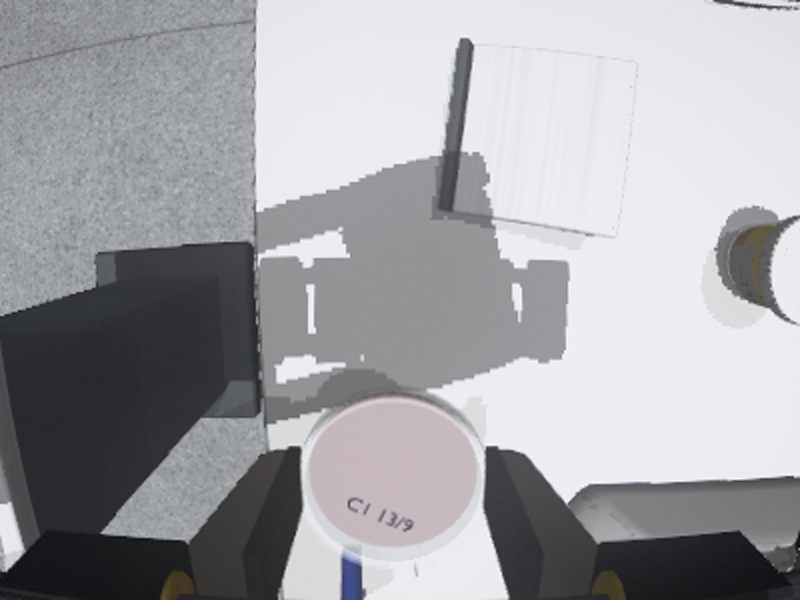

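Ledge runs from (466,40) to (446,210), with plate corners at (637,62) and (618,236) in the crop (half-scale + (56,0)).

Run:
```python
from h import *; import pickle
from rig import env
a=cv2.imread("pics/w6.png"); m=pickle.load(open("pics/w6.pkl","rb"))
g=cv2.cvtColor(a,cv2.COLOR_BGR2GRAY); k=np.zeros_like(g); k[10:115,265:300]=(g[10:115,265:300]<100)
c=max(cv2.findContours(k,0,1)[0],key=cv2.contourArea); b=cv2.boxPoints(cv2.minAreaRect(c)); print(b,cv2.contourArea(c))
W=np.array([onz(m,u,v,.0249,True) for u,v in b]); print("ledge quad z25",np.round(W,4).tolist())
for n,u,v,z in [("in top",473,43,.0249),("in bot",453,212,.0249),("hi L",637,62,.0475),("hi R",618,236,.0475)]:
    print(n,np.round(onz(m,56+u/2,v/2,z,True),4))
print("edge",onz(m,56+128,100,0,True), "cup",onz(m,56+800/2,275/2,.067,True))
```

```text
[[274.04617  104.63077 ]
 [284.70773   19.33846 ]
 [292.58463   20.323074]
 [281.92307  105.61538 ]] 270.0
ledge quad z25 [[0.4736, 0.222, 0.0249], [0.4857, 0.3196, 0.0249], [0.4944, 0.3188, 0.0249], [0.4822, 0.2211, 0.0249]]
in top [0.4943 0.3173 0.0249]
in bot [0.4828 0.2207 0.0249]
hi L [0.5809 0.3086 0.0475]
hi R [0.5698 0.2114 0.0475]
edge [0.3689995  0.23003803 0.        ] cup [0.6811194  0.19911165 0.067     ]
```

```bash
cat >> h.py <<'E'
S0=np.array([.5327,.2646]); TH=np.radians(-6.5)
def st(x,y): c,s=np.cos(TH),np.sin(TH); return tuple(S0+[c*x-s*y,s*x+c*y])
E
python3 - <<'E'
from h import *
from rig import env
goal(env.sense(),(*st(-.009,0),.09,173.5),(*st(-.009,0),.018,173.5),(*st(-.009,0),.006,173.5),(*st(-.018,0),.0027,173.5))
E
```

```text
t 13.4 now [0.4498 0.1402 0.147 ] yaw 89.8 w 57.572
off [5.03, 2.94, 2.28] turn -16.74 rows 11.7
off [0.0, 0.0, 2.88] turn 0.00 rows 1.7
off [0.0, 0.0, 0.48] turn 0.00 rows 0.3
off [0.36, 0.0, 0.13] turn 0.00 rows 0.2
```

Request:
send_rows([
  [0.6, 0.3, 0.2],
  [1.2, 0.7, 0.5],
  [1.8, 1.0, 0.8],
  [2.4, 1.4, 1.1],
  [3.0, 1.7, 1.4],
  [3.6, 2.1, 1.6],
  [4.2, 2.4, 1.9],
  [4.8, 2.8, 2.2],
  [5.03, 2.94, 2.28],
  [5.03, 2.94, 2.28],
], turn=[-1.3, -2.6, -3.9, -5.2, -6.5, -7.8, -9.1, -10.4, -11.7, -13])

```text
t: 14.25
ee_pos: [0.5248, 0.2672, 0.089]
tool_rot: [-0.675, -3.068, 0.0]
wrist_force: [-0.7, -0.2, 0.4]
gripper_width: 0.626
finger_force: 4.0
```

Request:
send_rows([
  [0, 0, 0],
  [0, 0, 0],
  [0, 0, 0],
  [0, 0, 0],
  [0, 0, 0],
  [0, 0, 0],
], turn=[-1.3, -2.6, -3.74, -3.74, -3.74, -3.74], grip_force=3)

```text
t: 14.75
ee_pos: [0.5243, 0.2661, 0.0899]
tool_rot: [-0.187, -3.136, 0.0]
wrist_force: [0.8, -0.1, -0.2]
gripper_width: 0.623
finger_force: 3.0
```

```bash
python3 cap.py w7 wrist
python3 - <<'E'
from h import *; import pickle
from rig import env
s=env.sense(); goal(s,(*st(-.009,0),.018,173.5),(*st(-.009,0),.006,173.5),(*st(-.018,0),.0027,173.5))
a=cv2.imread("pics/w7.png").astype(int); m=pickle.load(open("pics/w7.pkl","rb"))
p=((a[:,:,2]-a[:,:,1]>8)*255).astype(np.uint8); p[:150]=0;p[290:]=0
n,l,q,ce=cv2.connectedComponentsWithStats(p); k=1+q[1:,4].argmax(); print(q[k],onz(m,*ce[k],s["ee_pos"][2]+.023+.013,True))
E
```

```text
t 14.8 now [0.5243 0.2663 0.0899] yaw 173.2 w 57.114
t 14.8 now [0.5243 0.2663 0.0899] yaw 173.2 w 57.114
off [0.02, -0.03, 2.88] turn -0.06 rows 1.7
off [0.0, 0.0, 0.48] turn 0.00 rows 0.3
off [0.36, 0.0, 0.13] turn 0.00 rows 0.2
[ 211  201   83   72 4620] [0.52199237 0.26504932 0.12593143]
```

Request:
send_rows([
  [0, 0, 0.8],
  [0, 0, 1.6],
  [0, 0, 2.4],
  [0, 0, 2.88],
  [0, 0, 2.88],
], turn=[0, 0, 0, 0, 0])

```text
t: 15.22
ee_pos: [0.5225, 0.2655, 0.0155]
tool_rot: [-0.184, -3.133, 0.003]
wrist_force: [-0.2, -0.4, 0.0]
gripper_width: 0.625
finger_force: 3.0
```

Request:
send_rows([
  [0, 0, 0.06],
  [0, 0, 0.12],
  [0, 0, 0.18],
  [0, 0, 0.24],
  [0, 0, 0.24],
], turn=[0, 0, 0, 0, 0])

```text
t: 15.63
ee_pos: [0.5246, 0.2666, 0.0123]
tool_rot: [0.183, 3.135, 0.001]
wrist_force: [0.1, -0.4, 0.3]
gripper_width: 0.623
finger_force: 3.0
```

Request:
send_rows([
  [0, 0, 0.06],
  [0, 0, 0.12],
  [0, 0, 0.18],
  [0, 0, 0.24],
  [0, 0, 0.24],
], turn=[0, 0, 0, 0, 0])

```text
t: 16.05
ee_pos: [0.5247, 0.2666, 0.006]
tool_rot: [0.183, 3.136, 0.0]
wrist_force: [0.1, -0.3, 2.1]
gripper_width: 0.626
finger_force: 3.0
```

Request:
send_rows([
  [0.06, 0, 0.02],
  [0.12, 0, 0.04],
  [0.18, 0, 0.06],
  [0.24, 0, 0.08],
  [0.24, 0, 0.08],
], turn=[0, 0, 0, 0, 0])

```text
t: 16.47
ee_pos: [0.5176, 0.267, 0.0035]
tool_rot: [-0.183, -3.135, 0.001]
wrist_force: [-1.2, -1.0, 0.3]
gripper_width: 0.629
finger_force: 3.0
```

Request:
send_rows([
  [0.06, 0, 0.02],
  [0.12, 0, 0.04],
  [0.18, 0, 0.06],
  [0.2, 0, 0.07],
  [0.2, 0, 0.07],
], turn=[0, 0, 0, 0, 0])

```text
t: 16.88
ee_pos: [0.5131, 0.2677, 0.0021]
tool_rot: [-0.183, -3.136, 0.0]
wrist_force: [-1.3, 0.2, 0.1]
gripper_width: 0.624
finger_force: 3.0
```

```bash
python3 cap.py w8 wrist; python3 -c "
import cv2;a=cv2.imread('pics/w8.png')[120:270,150:350];cv2.imwrite('pics/w8b.png',cv2.resize(a,(800,600),interpolation=cv2.INTER_CUBIC))"
```

```text
t 16.9 now [0.5133 0.2677 0.0021] yaw 173.3 w 57.355
```

View pics/w8b.png

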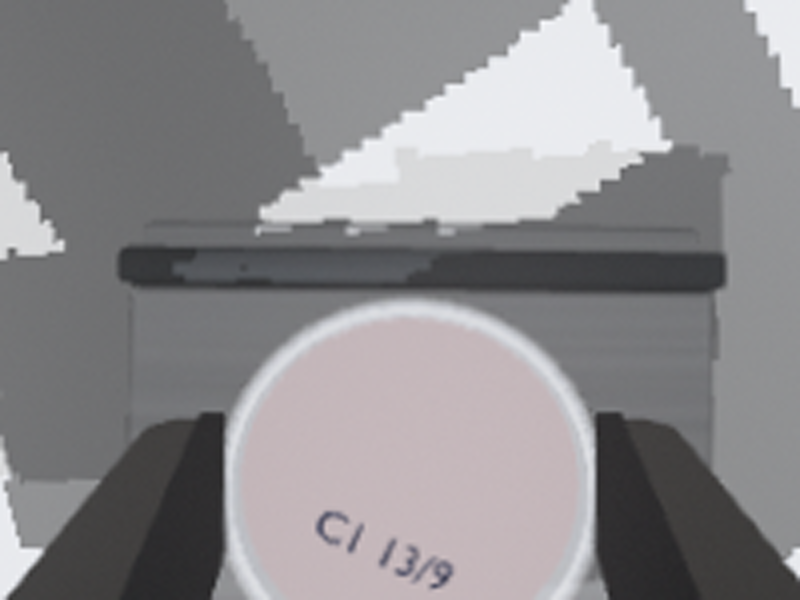

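The dish sits tilted on the plate, about 2 mm short of the ledge (rim row 300 vs ledge 290) and about 1.7 mm off-centre to the right; nudge both.

Request:
send_rows([
  [0.04, 0.07, 0.01],
  [0.08, 0.07, 0.03],
  [0.12, 0.07, 0.04],
  [0.14, 0.07, 0.05],
  [0.14, 0.07, 0.05],
], turn=[0, 0, 0, 0, 0])

```text
t: 17.35
ee_pos: [0.51, 0.2699, 0.0009]
tool_rot: [0.183, 3.136, -0.0]
wrist_force: [-1.2, 0.2, -0.4]
gripper_width: 0.623
finger_force: 3.0
```

```bash
cat > dish.py <<'E'
import sys,pickle
from h import *
a=cv2.imread(f"pics/{sys.argv[1]}.png").astype(int); m=pickle.load(open(f"pics/{sys.argv[1]}.pkl","rb"))
# gray profile down the column through the dish centre & row profile
g=a.sum(2)//3; u=252
print([(r,int(g[r,u])) for r in range(176,204)])
p=((a[:,:,2]-a[:,:,1]>8)*255).astype(np.uint8); p[:150]=0;p[290:]=0
n,l,q,ce=cv2.connectedComponentsWithStats(p); k=1+q[1:,4].argmax(); print(q[k],ce[k])
E
python3 cap.py w9 wrist; python3 dish.py w8; python3 dish.py w9
```

```text
t 17.4 now [0.5101 0.2698 0.0009] yaw 173.3 w 57.996
[(176, 103), (177, 109), (178, 114), (179, 115), (180, 115), (181, 102), (182, 81), (183, 81), (184, 85), (185, 88), (186, 90), (187, 92), (188, 80), (189, 64), (190, 63), (191, 58), (192, 88), (193, 119), (194, 150), (195, 186), (196, 211), (197, 220), (198, 214), (199, 195), (200, 188), (201, 188), (202, 188), (203, 188)]
[ 210  200   85   83 5355] [252.05583567 240.48384687]
[(176, 218), (177, 218), (178, 218), (179, 176), (180, 106), (181, 103), (182, 110), (183, 115), (184, 116), (185, 116), (186, 118), (187, 100), (188, 80), (189, 84), (190, 78), (191, 66), (192, 66), (193, 76), (194, 110), (195, 157), (196, 191), (197, 211), (198, 210), (199, 195), (200, 189), (201, 188), (202, 189), (203, 189)]
[ 210  200   85   83 5354] [252.04277176 240.48561823]
```

Request:
send_rows([
  [0.04, 0, 0.01],
  [0.08, 0, 0.02],
  [0.1, 0, 0.03],
  [0.1, 0, 0.03],
], turn=[0, 0, 0, 0])

```text
t: 17.73
ee_pos: [0.5087, 0.2706, 0.0007]
tool_rot: [0.183, 3.134, 0.002]
wrist_force: [4.2, -1.3, 3.0]
gripper_width: 0.625
finger_force: 3.0
```

Request:
send_rows([
  [0, 0, 0],
  [0, 0, 0],
  [0, 0, 0],
  [0, 0, 0],
  [0, 0, 0],
  [0, 0, 0],
], turn=[0, 0, 0, 0, 0, 0], hand=0.85)

```text
t: 18.23
ee_pos: [0.5073, 0.2701, -0.0]
tool_rot: [-0.183, -3.136, 0.0]
wrist_force: [-0.8, -0.3, 0.0]
gripper_width: 0.851
finger_force: 0.0
```

```bash
python3 cap.py w10 wrist; python3 dish.py w10
python3 - <<'E'
from h import *; import pickle
m=pickle.load(open("pics/w10.pkl","rb"));a=cv2.imread("pics/w10.png").astype(int);g=a.sum(2)//3
for r in (197,205,214): print(r,g[r,170:220].tolist(),g[r,290:345].tolist())
E
```

```text
t 18.3 now [5.074e-01 2.701e-01 1.000e-04] yaw 173.3 w 78.427
[(176, 215), (177, 215), (178, 214), (179, 214), (180, 214), (181, 214), (182, 215), (183, 198), (184, 145), (185, 100), (186, 107), (187, 112), (188, 114), (189, 114), (190, 113), (191, 99), (192, 73), (193, 64), (194, 63), (195, 64), (196, 65), (197, 64), (198, 78), (199, 123), (200, 165), (201, 197), (202, 209), (203, 199)]
[ 211  204   84   83 5318] [252.99529898 244.65513351]
197 [111, 111, 110, 111, 110, 111, 99, 66, 57, 58, 57, 57, 56, 56, 56, 57, 56, 55, 55, 56, 56, 56, 54, 56, 57, 56, 56, 56, 56, 56, 57, 56, 56, 71, 71, 72, 87, 76, 77, 88, 87, 88, 88, 87, 87, 88, 88, 81, 59, 59] [62, 63, 62, 61, 62, 62, 62, 61, 60, 60, 61, 62, 60, 59, 60, 60, 59, 60, 58, 59, 59, 59, 58, 58, 59, 58, 58, 57, 58, 57, 58, 58, 58, 58, 58, 57, 57, 58, 60, 87, 110, 122, 143, 143, 143, 143, 143, 143, 143, 142, 143, 143, 143, 143, 143]
205 [111, 110, 110, 111, 111, 111, 111, 110, 110, 110, 111, 115, 117, 117, 117, 118, 118, 117, 117, 118, 117, 118, 118, 116, 117, 118, 117, 116, 118, 117, 118, 117, 117, 118, 118, 118, 118, 118, 118, 117, 11
[... 154 characters left out ...]
120, 119, 119, 119, 119, 118, 118, 119, 119, 119, 118, 118, 117, 116, 107, 110, 110, 109, 119, 142, 143, 142, 142, 142, 142, 142, 143, 143, 144, 143, 142, 143, 142, 143]
214 [110, 109, 110, 110, 110, 110, 111, 110, 110, 100, 105, 116, 117, 118, 116, 116, 116, 117, 116, 117, 117, 116, 117, 117, 117, 116, 117, 117, 117, 117, 117, 118, 117, 118, 117, 118, 118, 117, 118, 119, 118, 119, 119, 120, 119, 119, 121, 135, 166, 185] [123, 121, 122, 121, 120, 120, 120, 120, 120, 121, 120, 120, 120, 120, 120, 119, 120, 118, 119, 118, 118, 118, 118, 118, 117, 118, 118, 118, 118, 117, 117, 117, 117, 117, 116, 108, 110, 109, 109, 120, 142, 142, 141, 141, 142, 142, 143, 142, 142, 142, 143, 143, 142, 143, 143]
```

Run:
```python
from h import *; import pickle
m=pickle.load(open("pics/w10.pkl","rb"));a=cv2.imread("pics/w10.png").astype(int);g=a.sum(2)//3
for c in (185,200,305,320): print(c,g[186:206,c].tolist())
for q in [(176.5,197),(329,197)]: print(onz(m,*q,.0249,True))
from rig import env
s=env.sense(); goal(s,(s["ee_pos"][0],s["ee_pos"][1],.12,173.3),(.42,.17,.12,173.3))
```

```text
185 [108, 107, 106, 107, 100, 76, 52, 54, 54, 56, 55, 57, 56, 53, 52, 90, 111, 118, 117, 118]
200 [108, 107, 107, 107, 109, 87, 52, 52, 53, 55, 54, 57, 57, 54, 51, 84, 107, 116, 118, 118]
305 [97, 106, 110, 111, 112, 112, 91, 62, 58, 59, 60, 60, 60, 60, 59, 55, 74, 104, 119, 120]
320 [97, 103, 109, 110, 111, 110, 96, 67, 57, 58, 57, 58, 58, 58, 56, 53, 72, 101, 118, 119]
[0.47757605 0.22274546 0.0249    ]
[0.48900865 0.32097541 0.0249    ]
t 18.3 now [5.074e-01 2.701e-01 1.000e-04] yaw 173.3 w 78.427
off [0.0, 0.0, -4.8] turn 0.00 rows 2.9
off [3.0, -4.39, -0.0] turn 0.00 rows 3.2
```

Dish is against the ledge (contact 4.2 N felt) and centred (ledge centre col 252.7, dish 253). Lift off; one enlarged crop of w2 to measure the remaining things.

Request:
send_rows([
  [0, 0, -0.4],
  [0, 0, -1],
  [0, 0, -2],
  [0, 0, -3],
  [0, 0, -4],
  [0, 0, -4.8],
  [0.8, -1.1, -4.8],
  [1.6, -2.2, -4.8],
  [2.4, -3.3, -4.8],
  [3.0, -4.4, -4.8],
], turn=[0, 0, 0, 0, 0, 0, 0, 0, 0, 0], hand=1.0)

```text
t: 19.12
ee_pos: [0.4185, 0.1687, 0.1207]
tool_rot: [-0.182, -3.136, -0.0]
wrist_force: [-0.1, 0.1, 0.5]
gripper_width: 0.998
finger_force: 0.0
```

```bash
sed -i 's/S0=np.array(.*); TH/S0=np.array([.5305,.267]); TH/' h.py; python3 -c "
import cv2;a=cv2.imread('pics/w2.png')[85:235,285:485];cv2.imwrite('pics/w2c.png',cv2.resize(a,(800,600),interpolation=cv2.INTER_CUBIC))"
```

```text
(no output)
```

View pics/w2c.png

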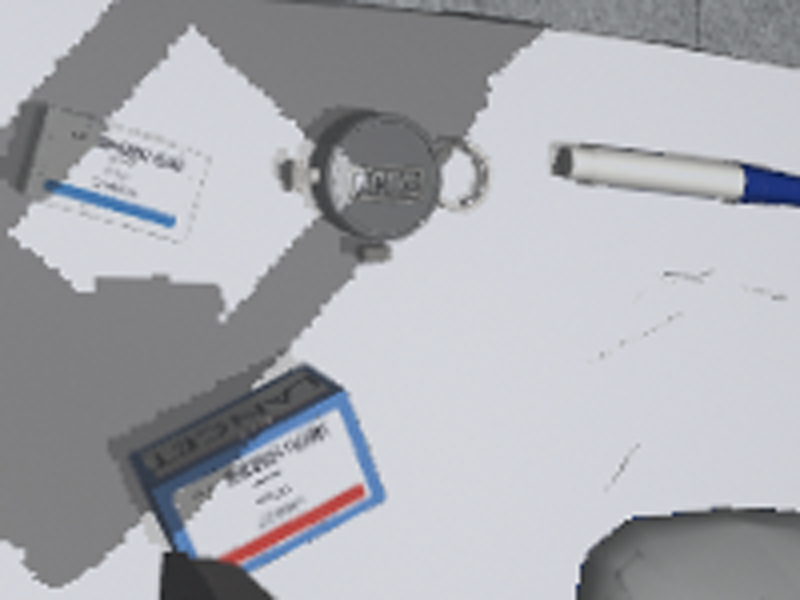

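Counter circle centre at (382,178), ring right (462,175), lever down (372,250); big carton's top corners (165,488), (345,390), (383,495); small carton's top corners (47,110), (212,157), (185,243); pen's rear end (557,161), cap end at full-image (488,132).

Run:
```python
from h import *; import pickle
from rig import env
m=pickle.load(open("pics/w2.pkl","rb"))
P=lambda x,y,z: np.round(onz(m,285+x/4,85+y/4,z,True),4)
print("cnt",P(382,178,.022),"ring",P(462,175,.006),"lever end",P(370,262,.011),"knob",P(280,172,.011))
b=[P(165,488,.04),P(345,390,.04),P(383,495,.04)]; print("big",b,(b[0]+b[2])/2, np.degrees(np.arctan2(*(b[1]-b[0])[[1,0]])),np.linalg.norm(b[1]-b[0]),np.linalg.norm(b[2]-b[1]))
s=[P(47,110,.026),P(212,157,.026),P(185,243,.026)]; print("small",s,(s[0]+s[2])/2,np.degrees(np.arctan2(*(s[1]-s[0])[[1,0]])),np.linalg.norm(s[1]-s[0]),np.linalg.norm(s[2]-s[1]))
p=onz(m,285+557/4,85+161/4,.008,True);q=onz(m,488,132.5,.008,True);print("pen",p,q,(p+q)/2,np.linalg.norm(p-q),np.degrees(np.arctan2(*(q-p)[[1,0]])))
c=P(382,178,.022)
goal(env.sense(),(.41,-.10,.12,135),(c[0]+.004,c[1],.12,90),(c[0]+.004,c[1],-.02,90))
```

```text
cnt [ 0.4287 -0.2169  0.022 ] ring [ 0.4268 -0.1764  0.006 ] lever end [ 0.4595 -0.2148  0.011 ] knob [ 0.429 -0.251  0.011]
big [array([ 0.5323, -0.2949,  0.04  ]), array([ 0.4989, -0.2334,  0.04  ]), array([ 0.5366, -0.2145,  0.04  ])] [ 0.53445 -0.2547   0.04   ] 118.50591736297937 0.06998435539461659 0.04217226576791905
small [array([ 0.4101, -0.3353,  0.026 ]), array([ 0.424 , -0.2803,  0.026 ]), array([ 0.4526, -0.2887,  0.026 ])] [ 0.43135 -0.312    0.026  ] 75.816781789431 0.05672926934131973 0.02980805260328157
pen [ 0.41877105 -0.13546924  0.008     ] [0.4191594 0.0059335 0.008    ] [ 0.41896523 -0.06476787  0.008     ] 0.14140326650368992 89.84264374191206
t 19.1 now [0.4185 0.1687 0.1207] yaw 173.3 w 91.851
off [-0.91, -10.71, 0.03] turn 7.67 rows 6.4
off [-3.95, -2.66, -0.0] turn 9.00 rows 6.3
off [0.0, 0.0, 5.6] turn 0.00 rows 3.4
```

Request:
send_rows([
  [-0.1, -1.4, 0],
  [-0.2, -2.8, 0],
  [-0.4, -4.2, 0],
  [-0.5, -5.6, 0],
  [-0.6, -7.0, 0],
  [-0.7, -8.4, 0],
  [-0.85, -9.8, 0],
  [-0.9, -10.7, 0],
  [-0.9, -10.7, 0],
  [-0.9, -10.7, 0],
], turn=[0.9, 1.8, 2.7, 3.6, 4.5, 5.4, 6.3, 7.2, 7.67, 7.67], hand=0.77)

```text
t: 19.95
ee_pos: [0.4115, -0.0999, 0.1208]
tool_rot: [1.21, 2.899, 0.0]
wrist_force: [0.2, -0.1, 0.3]
gripper_width: 0.766
finger_force: 0.0
```

Request:
send_rows([
  [-0.6, -0.4, 0],
  [-1.2, -0.8, 0],
  [-1.8, -1.2, 0],
  [-2.4, -1.6, 0],
  [-3, -2, 0],
  [-3.5, -2.4, 0],
  [-3.95, -2.66, 0],
  [-3.95, -2.66, 0],
  [-3.95, -2.66, 0],
  [-3.95, -2.66, 0],
], turn=[1.2, 2.4, 3.6, 4.8, 6, 7.2, 8.4, 8.7, 8.7, 8.7])

```text
t: 20.78
ee_pos: [0.4342, -0.2149, 0.1204]
tool_rot: [-2.189, -2.253, -0.0]
wrist_force: [0.1, 0.4, 0.3]
gripper_width: 0.772
finger_force: 0.0
```

```bash
python3 cap.py w11 wrist
python3 - <<'E'
from h import *; import pickle
from rig import env
s=env.sense(); goal(s,(.4327,-.2169,.03,91),(.4327,-.2169,-.026,91))
m=pickle.load(open("pics/w11.pkl","rb")); a=cv2.imread("pics/w11.png"); g=cv2.cvtColor(a,cv2.COLOR_BGR2GRAY)
print("expect cnt px",proj(m,(.4287,-.2169,.022),True),"big corner",proj(m,(.4989,-.2334,.04),True),"small",proj(m,(.4314,-.312,.026),True),"pen",proj(m,(.419,-.065,.008),True))
E
```

```text
t 20.8 now [ 0.4342 -0.2148  0.1203] yaw 91.6 w 70.626
t 20.8 now [ 0.4342 -0.2148  0.1203] yaw 91.6 w 70.626
off [-0.08, -0.06, 3.61] turn 0.13 rows 2.2
off [0.0, 0.0, 2.24] turn 0.00 rows 1.3
expect cnt px (np.float64(247.2108576478988), np.float64(184.74784991176924)) big corner (np.float64(314.7230645944711), np.float64(206.70592441069311)) small (np.float64(247.57360300621494), np.float64(265.5108844839533)) pen (np.float64(242.15184623597472), np.float64(41.81693937215161))
```

Run:
```python
from h import *; import pickle
m=pickle.load(open("pics/w11.pkl","rb")); a=cv2.imread("pics/w11.png"); g=cv2.cvtColor(a,cv2.COLOR_BGR2GRAY)
c=cv2.HoughCircles(cv2.resize(g[140:235,200:300],None,fx=4,fy=4,interpolation=cv2.INTER_CUBIC),cv2.HOUGH_GRADIENT,1,40,param1=120,param2=25,minRadius=50,maxRadius=110)
for x,y,r in c[0][:4]:
    u,v=200+x/4,140+y/4; print(u,v,r/4,onz(m,u,v,.022,True))
# pen by blue cap + white: print blue centroid
h=cv2.cvtColor(a,cv2.COLOR_BGR2HSV); bl=cv2.inRange(h,(110,120,40),(130,255,255)); ys,xs=np.nonzero(bl[:100]); print("cap",xs.min(),xs.max(),ys.min(),ys.max())
for r in (20,30,40,50,60,70,80,90,95): print(r,g[r,225:262].tolist())
```

```text
Traceback (most recent call last):
TypeError: 'NoneType' object is not subscriptable
```

Run:
```python
from h import *
a=cv2.imread("pics/w11.png"); g=cv2.cvtColor(a,cv2.COLOR_BGR2GRAY)[130:246:4,180:330:2]
for r in g: print("".join("#@%*+=-. "[min(8,v//28)] for v in r))
```

```text
========                 ================================================  
=======*===-.=========== ===============================================.==
=======*======================+++==+++=====================================
=======*====================++=======+++===================================
=======*====================+=========++===================================
=======*===================++=========++===================================
=======*====================+++=====+++====================================
=======+======================+++++++======================================
=======*====================+*%******%*+===================================
==+-===*==================+**++*+++++++**+=================================
=======*=================*+++++++++++++++**================================
==-=-=-*================*++++++++++++++++++*=++============================
==-==-=*===============+++++++++++++*++++++++*++===========================
=======*===============*+++++++++++++++++++++*++===========================
=======%===. ==========*+++++++++=+*
[... 403 characters left out ...]
... ...*%++==== 
+=====-=-........................=--.......................... ....%==-    
========-.....................................................   ...*== ==-
========-.....................................................   ...-%== ==
========-.......................        ......................    ...-*== -
%%%%%%%%=........................       ......................  .%%%%%%%%*=
%%%%%%%%=.........................     .......................  .%%%%%%%%%%
%%%@%%@%*......................***++=. .......................  -%%%%%%%%%%
%@@@@@%%*.....................-**********+++.................   =%%%%%%%%%%
@@@@@@%%%.....................*+***********-.................   *%%%%%%%%%%
```

The counter sits as predicted (circle centre about (248,183), expected (247,185)). Descend and grip.

Request:
send_rows([
  [-0.08, -0.06, 1.4],
  [-0.08, -0.06, 2.8],
  [-0.08, -0.06, 3.8],
  [-0.08, -0.06, 4.6],
  [-0.08, -0.06, 5.3],
  [-0.08, -0.06, 5.8],
  [-0.08, -0.06, 5.85],
  [-0.08, -0.06, 5.85],
], turn=[0, 0, 0, 0, 0, 0, 0, 0])

```text
t: 21.5
ee_pos: [0.4323, -0.2168, -0.0264]
tool_rot: [-2.19, -2.25, 0.001]
wrist_force: [0.5, 0.1, -0.2]
gripper_width: 0.77
finger_force: 0.0
```

Request:
send_rows([
  [0, 0, 0],
  [0, 0, 0],
  [0, 0, 0],
  [0, 0, 0],
  [0, 0, 0],
  [0, 0, 0],
], turn=[0, 0, 0, 0, 0, 0], hand=0.45, grip_force=12)

```text
t: 22.0
ee_pos: [0.4335, -0.2178, -0.0252]
tool_rot: [2.192, 2.249, 0.001]
wrist_force: [-1.1, 1.3, 7.3]
gripper_width: 0.574
finger_force: 12.0
```

Request:
send_rows([
  [0, 0, -0.2],
  [0, 0, -0.8],
  [0, 0, -1.6],
  [0, 0, -2.6],
  [0, 0, -3.6],
  [0, 0, -4.6],
  [0, 0, -5.6],
], turn=[0, 0, 0, 0, 0, 0, 0])

```text
t: 22.58
ee_pos: [0.4324, -0.2175, 0.1155]
tool_rot: [2.193, 2.249, 0.0]
wrist_force: [1.5, -0.5, -1.4]
gripper_width: 0.573
finger_force: 12.0
```

Run:
```python
from h import *
from rig import env
x,y=st(.004,-.1125)
goal(env.sense(),(.41,-.1,.115,91),(.41,.13,.115,91),(x,y,.115,85),(x,y,.0,85),(x,y,-.0255,85))
```

```text
t 22.6 now [ 0.4324 -0.2175  0.1155] yaw 91.5 w 52.706
off [4.72, -0.78, 0.02] turn 0.09 rows 2.9
off [9.2, 0.16, -0.0] turn 0.00 rows 5.5
off [0.91, 4.49, -0.0] turn 1.20 rows 2.7
off [0.0, 0.0, 4.6] turn 0.00 rows 2.8
off [0.0, 0.0, 1.02] turn 0.00 rows 0.6
```

Request:
send_rows([
  [1.2, -0.2, 0],
  [2.6, -0.4, 0],
  [4.0, -0.7, 0],
  [5.4, -0.7, 0],
  [6.8, -0.7, 0],
  [8.2, -0.7, 0],
  [9.6, -0.7, 0],
  [11, -0.7, 0],
  [12.4, -0.7, 0],
  [13.9, -0.6, 0],
], turn=[0, 0, 0, 0, 0, 0, 0, 0, 0, 0])

```text
t: 23.42
ee_pos: [0.4081, 0.1308, 0.1144]
tool_rot: [2.193, 2.249, 0.0]
wrist_force: [1.0, -0.6, -1.2]
gripper_width: 0.574
finger_force: 12.0
```

Request:
send_rows([
  [0.2, 1.2, 0],
  [0.5, 2.4, 0],
  [0.8, 3.6, 0],
  [0.91, 4.49, 0],
  [0.91, 4.49, 0],
  [0.91, 4.49, 0],
], turn=[0.4, 0.8, 1.2, 1.2, 1.2, 1.2])

```text
t: 23.92
ee_pos: [0.5208, 0.155, 0.1138]
tool_rot: [-2.307, -2.132, 0.001]
wrist_force: [-0.5, -0.1, -0.8]
gripper_width: 0.573
finger_force: 12.0
```

Run:
```python
from h import *
from rig import env
x,y=st(.004,-.1125)
goal(env.sense(),(x,y,.0,85),(x,y,-.0245,85))
```

```text
t 23.9 now [0.5208 0.155  0.1138] yaw 85.5 w 52.723
off [-0.01, 0.04, 4.55] turn 0.09 rows 2.7
off [0.0, 0.0, 0.98] turn 0.00 rows 0.6
```

Request:
send_rows([
  [0, 0, 1],
  [0, 0, 2.2],
  [0, 0, 3.4],
  [0, 0, 4.4],
  [0, 0.02, 5.0],
  [0, 0.04, 5.3],
  [0, 0.04, 5.5],
  [0, 0.04, 5.53],
  [0, 0.04, 5.53],
], turn=[0, 0, 0, 0, 0, 0, 0, 0, 0])

```text
t: 24.67
ee_pos: [0.5217, 0.155, -0.0236]
tool_rot: [2.308, 2.131, 0.001]
wrist_force: [-0.2, -0.3, 0.0]
gripper_width: 0.577
finger_force: 12.0
```

Request:
send_rows([
  [0, 0, 0],
  [0, 0, 0],
  [0, 0, 0],
  [0, 0, 0],
  [0, 0, -0.4],
  [0, 0, -1.4],
  [0, 0, -2.6],
  [0, 0, -3.8],
  [0, 0, -5],
  [0, 0, -5.6],
], turn=[0, 0, 0, 0, 0, 0, 0, 0, 0, 0], hand=0.75)

```text
t: 25.5
ee_pos: [0.5232, 0.1554, 0.1201]
tool_rot: [2.306, 2.13, 0.006]
wrist_force: [0.3, 0.0, 0.0]
gripper_width: 0.751
finger_force: 0.0
```

```bash
python3 - <<'E'
from h import *; import pickle
from rig import env
m=pickle.load(open("pics/w1.pkl","rb"))
for u,v in [(632,137),(645,150),(640,290),(655,240),(750,103)]:
    print(u,v,[np.round(onz(m,u*.64,v*.64,z,True)[:2],3).tolist() for z in (0,.1,.2)])
s=env.camera_model("side")
print([np.round(onz(s,*q,.1)[:2],3).tolist() for q in [(191,100),(245,125),(245,160),(192,160)]])
goal(env.sense(),(.41,.10,.115,100),(.41,-.16,.115,118.5),(.495,-.235,.115,118.5))
E
python3 cap.py w12 wrist
python3 - <<'E'
from h import *
a=cv2.imread("pics/w12.png"); g=cv2.cvtColor(a,cv2.COLOR_BGR2GRAY)[130:240:4,180:330:2]
for r in g: print("".join("#@%*+=-. "[min(8,v//28)] for v in r))
E
```

```text
632 137 [[0.659, -0.187], [0.604, -0.175], [0.549, -0.163]]
645 150 [[0.67, -0.206], [0.613, -0.191], [0.556, -0.175]]
640 290 [[0.612, -0.366], [0.567, -0.318], [0.522, -0.27]]
655 240 [[0.65, -0.314], [0.597, -0.276], [0.544, -0.239]]
750 103 [[0.864, -0.194], [0.768, -0.181], [0.672, -0.168]]
[[0.869, -0.646], [0.605, -0.42], [0.62, -0.174], [0.852, -0.192]]
t 25.5 now [0.5232 0.1554 0.1201] yaw 85.5 w 69.065
off [-2.57, -4.34, 0.2] turn -2.91 rows 3.0
off [-10.24, -1.81, -0.0] turn -3.70 rows 6.2
off [-4.26, 1.56, -0.0] turn 0.00 rows 2.7
t 25.6 now [0.5243 0.1558 0.1217] yaw 85.5 w 68.709
====.               =======++++++********************+==++=====            
==========.===================+++++++===++++++*******================- ====
============================++*++==+*++====================================
===========================++=+======+*+===================================
===========================++=========++===================================
===========================+++=======+++============================= =====
============================++++++++++++===
[... 928 characters left out ...]
                
*************++================+++++=    ............     ......           
************++**++*++++++++=---..--.............................           
***********+***+++++=---........................................           
********+***++=--...............................................           
*******+==-.....................................................           
%%%%%@@@@..........................      .......................%%%%%%%%%- 
%%%%@@@@@-..........................      ......................%%%%%%%%%%%
%%%@@@@@@-...........................     .....................-%%%%%%%%%%%
%%@@@@@@@=............................   ......................-%%%%%%%%%%%
```

Counter is down flat, where intended. Before going next to the analyser I use the last view, a composite of stored pictures, to judge its front height.

Run:
```python
import cv2,numpy as np
f=lambda n,y0,y1,x0,x1,w,h:cv2.resize(cv2.imread(f"pics/{n}.png")[y0:y1,x0:x1],(w,h),interpolation=cv2.INTER_CUBIC)
o=np.zeros((600,800,3),np.uint8)
o[:300,:400]=f("scene0",150,255,275,415,400,300)   # 2.857
o[300:,:400]=f("w2",190,340,150,350,400,300)       # 2.0
o[:,400:]=f("w1",40,280,370,510,350,600).repeat(1,0)[:, :350] if 0 else cv2.copyMakeBorder(f("w1",40,280,370,510,350,600),0,0,0,50,cv2.BORDER_CONSTANT) # 2.5
cv2.imwrite("pics/comp.png",o)
```

```text
(no output)
```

View pics/comp.png

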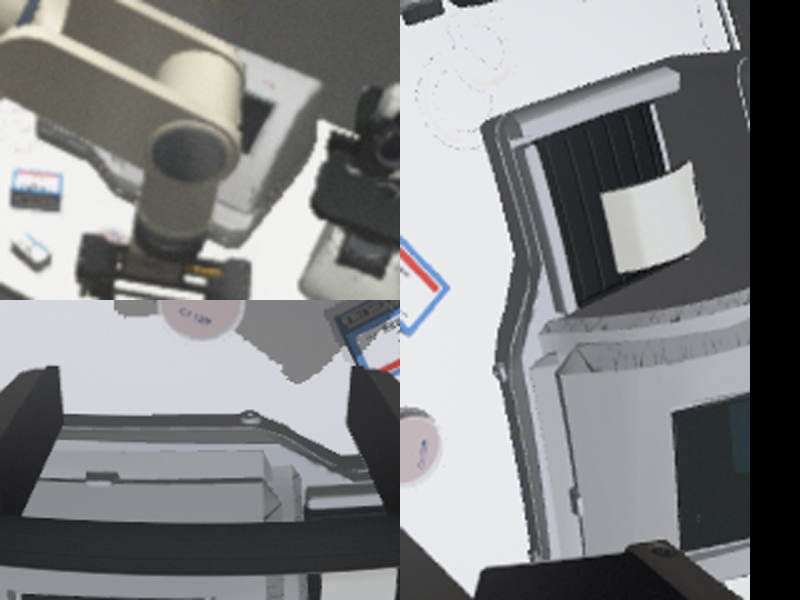

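The machine's section beside the carton is a low tray, and the tall body starts at y < -0.3, so the grasp is safe with stepped descent. Go to hover.

Request:
send_rows([
  [-0.8, -1.4, 0],
  [-1.7, -2.8, 0.1],
  [-2.6, -4.3, 0.2],
  [-4.2, -4.4, 0.2],
  [-5.8, -4.5, 0.2],
  [-7.4, -4.6, 0.2],
  [-9, -4.7, 0.2],
  [-10.6, -4.8, 0.2],
  [-12.2, -4.9, 0.2],
  [-12.8, -5, 0.2],
], turn=[-0.5, -1, -1.6, -2.3, -3, -3.7, -4.4, -5.1, -5.8, -6.6], hand=0.85)

```text
t: 26.38
ee_pos: [0.3711, -0.1579, 0.1112]
tool_rot: [1.605, 2.699, -0.001]
wrist_force: [-0.0, 0.6, -0.7]
gripper_width: 0.846
finger_force: 0.0
```

Run:
```python
from h import *
from rig import env
goal(env.sense(),(.495,-.235,.13,118.5))
```

```text
t 26.4 now [ 0.3711 -0.1579  0.1112] yaw 118.5 w 77.816
off [-5.08, 2.88, -0.75] turn 0.01 rows 3.5
```

Request:
send_rows([
  [-1.2, 0.7, -0.2],
  [-2.4, 1.4, -0.4],
  [-3.6, 2.1, -0.6],
  [-4.8, 2.8, -0.75],
  [-5.08, 2.88, -0.75],
  [-5.08, 2.88, -0.75],
  [-5.08, 2.88, -0.75],
], turn=[0, 0, 0, 0, 0, 0, 0])

```text
t: 26.97
ee_pos: [0.4941, -0.2309, 0.1288]
tool_rot: [-1.606, -2.697, 0.0]
wrist_force: [-0.4, 0.5, 0.2]
gripper_width: 0.847
finger_force: 0.0
```

```bash
python3 cap.py w13 wrist
python3 - <<'E'
from h import *; import pickle
from rig import env
m=pickle.load(open("pics/w13.pkl","rb")); a=cv2.imread("pics/w13.png"); h=cv2.cvtColor(a,cv2.COLOR_BGR2HSV)
for n,p in [("big",(.5345,-.2547,.04)),("small",(.4314,-.312,.026)),("pen",(.419,-.065,.008))]: print(n,proj(m,p,True))
k=cv2.inRange(h,(98,90,60),(118,255,255)); n,l,q,ce=cv2.connectedComponentsWithStats(k)
for i in np.argsort(-q[1:,4])[:4]+1: print(q[i],ce[i])
i=1+q[1:,4].argmax(); pts=np.argwhere(l==i)[:,::-1]
W=np.array([onz(m,u,v,.04,True)[:2] for u,v in pts],np.float32)
r=cv2.minAreaRect(W*1000); print(r); print(cv2.boxPoints(r))
E
```

```text
t 27.0 now [ 0.4936 -0.2305  0.1288] yaw 118.5 w 77.992
big (np.float64(275.85905676499016), np.float64(222.41745959145322))
small (np.float64(170.77217720713645), np.float64(218.09182878784677))
pen (np.float64(265.2779681357546), np.float64(17.482815495987325))
[255 191  43  64 586] [277.30204778 221.56143345]
[173 210  16  16  54] [181.16666667 217.53703704]
[276   0   8   5  22] [280.           1.13636364]
[388  53   1   1   1] [388.  53.]
((534.9649047851562, -256.2374267578125), (43.853057861328125, 73.23614501953125), 27.87272834777832)
[[ 498.46286 -234.11833]
 [ 532.70135 -298.85822]
 [ 571.4669  -278.3565 ]
 [ 537.22845 -213.61664]]
```

Run:
```python
from h import *
from rig import env
goal(env.sense(),(.535,-.2562,.06,117.9),(.535,-.2562,.02,117.9),(.535,-.2562,-.015,117.9))
```

```text
t 27.0 now [ 0.4936 -0.2305  0.1288] yaw 118.5 w 77.992
off [-1.69, 0.97, 2.75] turn 0.11 rows 2.0
off [0.0, 0.0, 1.6] turn 0.00 rows 1.0
off [0.0, 0.0, 1.4] turn 0.00 rows 0.8
```

Request:
send_rows([
  [-0.8, 0.5, 0.6],
  [-1.69, 0.97, 1.4],
  [-1.69, 0.97, 2.2],
  [-1.69, 0.97, 3.0],
  [-1.69, 0.97, 3.6],
  [-1.69, 0.97, 4.0],
  [-1.69, 0.97, 4.3],
  [-1.69, 0.97, 4.4],
], turn=[0.1, 0.1, 0.1, 0.1, 0.1, 0.1, 0.1, 0.1])

```text
t: 27.68
ee_pos: [0.5358, -0.2563, 0.0187]
tool_rot: [-1.618, -2.691, 0.0]
wrist_force: [0.4, -0.1, -0.2]
gripper_width: 0.844
finger_force: 0.0
```

Request:
send_rows([
  [0, 0, 0.15],
  [0, 0, 0.3],
  [0, 0, 0.4],
  [0, 0, 0.4],
], turn=[0, 0, 0, 0])

```text
t: 28.02
ee_pos: [0.5369, -0.257, 0.0094]
tool_rot: [1.619, 2.692, 0.0]
wrist_force: [-0.1, -0.1, 0.6]
gripper_width: 0.851
finger_force: 0.0
```

Request:
send_rows([
  [0, 0, 0.15],
  [0, 0, 0.3],
  [0, 0, 0.4],
  [0, 0, 0.4],
], turn=[0, 0, 0, 0])

```text
t: 28.35
ee_pos: [0.5365, -0.2569, -0.0013]
tool_rot: [-1.619, -2.691, 0.0]
wrist_force: [0.6, -0.3, 0.6]
gripper_width: 0.851
finger_force: 0.0
```

Request:
send_rows([
  [0, 0, 0.15],
  [0, 0, 0.3],
  [0, 0, 0.5],
  [0, 0, 0.5],
], turn=[0, 0, 0, 0])

```text
t: 28.68
ee_pos: [0.5362, -0.2567, -0.0142]
tool_rot: [-1.618, -2.691, 0.0]
wrist_force: [-0.7, 0.6, -0.1]
gripper_width: 0.85
finger_force: 0.0
```

Request:
send_rows([
  [0, 0, 0],
  [0, 0, 0],
  [0, 0, 0],
  [0, 0, 0],
  [0, 0, 0],
  [0, 0, 0],
  [0, 0, 0],
  [0, 0, 0],
], turn=[0, 0, 0, 0, 0, 0, 0, 0], hand=0.4, grip_force=12)

```text
t: 29.35
ee_pos: [0.537, -0.2571, -0.0129]
tool_rot: [1.619, 2.692, 0.0]
wrist_force: [-0.4, 0.2, 1.5]
gripper_width: 0.49
finger_force: 12.0
```

Request:
send_rows([
  [0, 0, -0.3],
  [0, 0, -1],
  [0, 0, -2],
  [0, 0, -3],
  [0, 0, -4],
  [0, 0, -5],
  [0, 0, -5.3],
], turn=[0, 0, 0, 0, 0, 0, 0])

```text
t: 29.93
ee_pos: [0.5388, -0.2579, 0.1235]
tool_rot: [1.616, 2.688, 0.001]
wrist_force: [0.1, 0.2, -0.3]
gripper_width: 0.488
finger_force: 12.0
```

Run:
```python
from h import *
from rig import env
x,y=st(.0017,.1125)
goal(env.sense(),(.41,-.17,.12,118),(.41,.18,.12,145),(.43,.35,.12,173.5),(x,y,.12,173.5),(x,y,-.0129,173.5))
```

```text
t 29.9 now [ 0.5388 -0.2579  0.1235] yaw 118.0 w 44.895
off [5.52, -2.9, 0.14] turn -0.01 rows 3.7
off [12.36, 6.57, -0.0] turn -5.40 rows 8.4
off [3.24, 6.03, -0.0] turn -5.70 rows 4.1
off [-4.44, 1.66, -0.0] turn 0.00 rows 2.8
off [0.0, 0.0, 5.32] turn 0.00 rows 3.2
```

Request:
send_rows([
  [1.2, -0.6, 0],
  [2.4, -1.3, 0.1],
  [3.8, -2.0, 0.14],
  [5.52, -2.9, 0.14],
  [5.52, -2.9, 0.14],
  [5.52, -2.9, 0.14],
], turn=[0, 0, 0, 0, 0, 0])

```text
t: 30.43
ee_pos: [0.4052, -0.1675, 0.1153]
tool_rot: [-1.617, -2.691, 0.0]
wrist_force: [0.5, -1.6, -0.7]
gripper_width: 0.487
finger_force: 12.0
```

Request:
send_rows([
  [1.2, 0.6, 0],
  [2.5, 1.3, 0],
  [3.8, 2.0, 0],
  [5.1, 2.7, 0],
  [6.4, 3.4, 0],
  [7.7, 4.1, 0],
  [9, 4.8, 0],
  [10.3, 5.5, 0],
  [11.6, 6.2, 0],
  [12.36, 6.57, 0],
], turn=[-0.5, -1, -1.6, -2.2, -2.8, -3.4, -4, -4.6, -5.2, -5.4])

```text
t: 31.27
ee_pos: [0.4101, 0.1845, 0.1161]
tool_rot: [0.939, 2.997, 0.003]
wrist_force: [-0.5, -0.5, -1.6]
gripper_width: 0.487
finger_force: 12.0
```

Request:
send_rows([
  [0.6, 1.1, 0],
  [1.2, 2.2, 0],
  [1.8, 3.4, 0],
  [2.4, 4.5, 0],
  [3.0, 5.6, 0],
  [3.24, 6.03, 0],
  [3.24, 6.03, 0],
], turn=[-1, -2, -3, -4, -5, -5.7, -5.7])

```text
t: 31.85
ee_pos: [0.4302, 0.3543, 0.1155]
tool_rot: [0.171, 3.136, 0.003]
wrist_force: [-0.4, -0.3, -1.4]
gripper_width: 0.492
finger_force: 12.0
```

Run:
```python
from h import *
from rig import env
x,y=st(.0017,.1125)
goal(env.sense(),(x,y,.12,173.5),(x,y,-.0119,173.5))
```

```text
t 31.9 now [0.4302 0.3543 0.1155] yaw 173.8 w 45.301
off [-4.46, 1.46, -0.18] turn 0.05 rows 2.8
off [0.0, 0.0, 5.28] turn 0.00 rows 3.2
```

Request:
send_rows([
  [-1.2, 0.4, 0],
  [-2.6, 0.8, 0],
  [-4, 1.3, 0],
  [-4.46, 1.46, 0],
  [-4.46, 1.46, 1],
  [-4.46, 1.46, 2.2],
  [-4.46, 1.46, 3.2],
  [-4.46, 1.46, 4.0],
  [-4.46, 1.46, 4.4],
  [-4.46, 1.46, 4.6],
], turn=[0, 0, 0, 0, 0, 0, 0, 0, 0, 0])

```text
t: 32.68
ee_pos: [0.5431, 0.373, -0.0012]
tool_rot: [-0.182, -3.134, 0.003]
wrist_force: [0.2, -0.6, -0.9]
gripper_width: 0.488
finger_force: 12.0
```

Run:
```python
from h import *
from rig import env
x,y=st(.0017,.1125)
goal(env.sense(),(x,y,-.0119,173.5))
```

```text
t 32.7 now [ 0.5431  0.373  -0.0012] yaw 173.4 w 44.896
off [-0.05, 0.23, 0.43] turn -0.03 rows 0.3
```

Request:
send_rows([
  [-0.05, 0.22, 0],
  [-0.05, 0.22, 0.2],
  [-0.05, 0.22, 0.35],
  [-0.05, 0.22, 0.4],
  [-0.05, 0.22, 0.4],
], turn=[0, 0, 0, 0, 0])

```text
t: 33.1
ee_pos: [0.5455, 0.3797, -0.0088]
tool_rot: [0.179, 3.136, 0.0]
wrist_force: [-0.3, -0.1, -0.6]
gripper_width: 0.487
finger_force: 12.0
```

Request:
send_rows([
  [0, 0, 0.06],
  [0, 0, 0.12],
  [0, 0, 0.14],
  [0, 0, 0.14],
], turn=[0, 0, 0, 0])

```text
t: 33.43
ee_pos: [0.5453, 0.3795, -0.0126]
tool_rot: [-0.179, -3.136, 0.0]
wrist_force: [-0.1, -0.3, -0.5]
gripper_width: 0.488
finger_force: 12.0
```

Request:
send_rows([
  [0, 0, 0],
  [0, 0, 0],
  [0, 0, 0],
  [0, 0, 0],
  [0, 0, 0],
  [0, 0, -0.5],
  [0, 0, -1.5],
  [0, 0, -3],
  [0, 0, -4.5],
  [0, 0, -5.2],
], turn=[0, 0, 0, 0, 0, 0, 0, 0, 0, 0], hand=0.75)

```text
t: 34.27
ee_pos: [0.5473, 0.3809, 0.1233]
tool_rot: [0.179, 3.132, 0.006]
wrist_force: [1.4, -0.1, -1.0]
gripper_width: 0.752
finger_force: 0.0
```

```bash
python3 cap.py w14 wrist
python3 - <<'E'
from h import *; import pickle
from rig import env
m=pickle.load(open("pics/w14.pkl","rb")); a=cv2.imread("pics/w14.png"); h=cv2.cvtColor(a,cv2.COLOR_BGR2HSV)
k=cv2.inRange(h,(98,90,60),(118,255,255)); n,l,q,ce=cv2.connectedComponentsWithStats(k)
i=1+q[1:,4].argmax(); print(q[i]); pts=np.argwhere(l==i)[:,::-1]
W=np.array([onz(m,u,v,.04,True)[:2] for u,v in pts],np.float32)
r=cv2.minAreaRect(W*1000); print(r, np.array(st(0,.1125)))
goal(env.sense(),(.42,.30,.13,150),(.41,.05,.13,110),(.41,-.24,.13,75.8))
E
```

```text
t 34.3 now [0.5485 0.3817 0.1256] yaw 173.5 w 69.417
[228 147  46  72 755]
((542.2470703125, 378.5557556152344), (44.29400634765625, 74.01728820800781), 83.25115966796875) [0.54323536 0.37877683]
t 34.3 now [0.5485 0.3817 0.1256] yaw 173.5 w 69.417
off [4.73, -3.83, -0.18] turn 4.69 rows 3.7
off [-4.65, -8.86, -0.0] turn 8.00 rows 6.0
off [-10.9, -3.97, -0.0] turn 6.84 rows 7.0
```

Request:
send_rows([
  [1.0, -0.8, -0.1],
  [2.2, -1.8, -0.2],
  [3.4, -2.8, -0.2],
  [4.73, -3.83, -0.2],
  [4.73, -3.83, -0.2],
  [4.73, -3.83, -0.2],
], turn=[0.8, 1.7, 2.7, 3.7, 4.69, 4.69], hand=0.65)

```text
t: 34.82
ee_pos: [0.4152, 0.2968, 0.1231]
tool_rot: [-0.818, -3.033, 0.0]
wrist_force: [0.9, 0.9, -0.2]
gripper_width: 0.648
finger_force: 0.0
```

Request:
send_rows([
  [-0.6, -1.1, 0],
  [-1.3, -2.3, 0],
  [-1.9, -3.5, 0],
  [-2.5, -4.7, 0],
  [-3.1, -5.9, 0],
  [-3.7, -7.1, 0],
  [-4.3, -8.2, 0],
  [-4.65, -8.86, 0],
  [-4.65, -8.86, 0],
], turn=[1, 2, 3, 4, 5, 6, 7, 8, 8])

```text
t: 35.57
ee_pos: [0.4086, 0.0455, 0.1232]
tool_rot: [1.806, 2.568, 0.001]
wrist_force: [0.1, 0.4, -0.3]
gripper_width: 0.648
finger_force: 0.0
```

Request:
send_rows([
  [-1.3, -0.5, 0],
  [-2.7, -1.0, 0],
  [-4.1, -1.5, 0],
  [-5.5, -2.0, 0],
  [-6.9, -2.5, 0],
  [-8.3, -3, 0],
  [-9.7, -3.5, 0],
  [-10.9, -3.97, 0],
  [-10.9, -3.97, 0],
  [-10.9, -3.97, 0],
], turn=[0.8, 1.6, 2.4, 3.2, 4, 4.8, 5.6, 6.4, 6.84, 6.84])

```text
t: 36.4
ee_pos: [0.4086, -0.2439, 0.1228]
tool_rot: [2.478, 1.928, 0.001]
wrist_force: [-0.5, 0.2, -1.0]
gripper_width: 0.648
finger_force: 0.0
```

Run:
```python
from h import *
from rig import env
goal(env.sense(),(.4314,-.30,.13,75.8))
```

```text
t 36.4 now [ 0.4086 -0.2439  0.1228] yaw 75.8 w 59.659
off [-1.95, 1.44, -0.29] turn -0.01 rows 1.5
```

Request:
send_rows([
  [-0.8, 0.6, 0],
  [-1.6, 1.2, 0],
  [-1.95, 1.44, 0],
  [-1.95, 1.44, 0],
  [-1.95, 1.44, 0],
], turn=[0, 0, 0, 0, 0])

```text
t: 36.82
ee_pos: [0.4301, -0.2971, 0.1222]
tool_rot: [-2.476, -1.932, -0.0]
wrist_force: [0.6, 0.3, -0.4]
gripper_width: 0.649
finger_force: 0.0
```

```bash
python3 cap.py w15 wrist
python3 - <<'E'
from h import *; import pickle
def stripe(n,x0,x1,y0,y1):
    m=pickle.load(open(f"pics/{n}.pkl","rb")); h=cv2.cvtColor(cv2.imread(f"pics/{n}.png"),cv2.COLOR_BGR2HSV)
    k=cv2.inRange(h,(98,70,60),(118,255,255)); M=np.zeros_like(k); M[y0:y1,x0:x1]=k[y0:y1,x0:x1]
    q=cv2.connectedComponentsWithStats(M); i=1+q[2][1:,4].argmax()
    W=np.array([onz(m,u,v,.026,True)[:2] for v,u in np.argwhere(q[1]==i)],np.float32)*1000
    print(n,q[2][i],cv2.minAreaRect(W)); return m
stripe("w2",290,336,105,150); m=stripe("w15",150,360,150,280)
print(proj(m,(.4314,-.312,.026),True))
g=cv2.cvtColor(cv2.imread("pics/w15.png"),cv2.COLOR_BGR2GRAY)[180:256:3,195:310:1]
for r in g: print("".join("#@%*+=-. "[min(8,v//28)] for v in r))
E
```

```text
t 36.9 now [ 0.4296 -0.2967  0.1221] yaw 75.9 w 59.650
w2 [296 130  33  12 101] ((439.33740234375, -314.68499755859375), (44.08672332763672, 3.9565365314483643), 74.88160705566406)
w15 [263 177   4  41 118] ((439.21832275390625, -315.0589599609375), (44.483646392822266, 3.0551652908325195), 74.25354766845703)
(np.float64(256.79396230368627), np.float64(196.43681759578934))
=++===========================================++===+***+============+*%%+===+======================================
==++    .=====================================++===+**+=============+*%*+===+======================================
-==+-     ....==-....==-...-==--==============++===+***+============+***+================. -==-...-==-...===....=- 
==--+-                            .-===========+====+++=============+***+==================.                       
=-===+.                                   .-==++===+**+==========++=+***+=================.                        
=====++.                                      .-===+**+==+==+++==+==+***+================.                         
==--===+.                   
[... 1591 characters left out ...]
%%%%
@@@@@@@@@@+=========+=........................................................................  ........=%%%%%%%%%%
@@@@@@@@@@+==========+=........................................................................  .......+%%%%%%%%%%
@@@@@@@@@@@+=-========+-................................................................................+%%%%%%%%%%
@@@@@@@@@@@+===========+-..............................................................................-%%%%%%%%%%%
@@@@@@@@@@@*============+-....................................................................  .......-*%%%%%%%%%%
@@@@@@@@@@*===--=========+-........................................................  ..    ..     ......-*%%%%%%%%%
```

Run:
```python
from h import *
from rig import env
goal(env.sense(),(.4314,-.312,.0,74.5),(.4314,-.312,-.021,74.5))
```

```text
t 36.9 now [ 0.4296 -0.2967  0.1221] yaw 75.9 w 59.650
off [-0.58, 0.22, 4.88] turn 0.28 rows 3.0
off [0.0, 0.0, 0.84] turn 0.00 rows 0.5
```

Request:
send_rows([
  [-0.58, 0.22, 1],
  [-0.58, 0.22, 2.2],
  [-0.58, 0.22, 3.4],
  [-0.58, 0.22, 4.4],
  [-0.58, 0.22, 5],
  [-0.58, 0.22, 5.4],
  [-0.58, 0.22, 5.72],
  [-0.58, 0.22, 5.72],
], turn=[0.28, 0.28, 0.28, 0.28, 0.28, 0.28, 0.28, 0.28])

```text
t: 37.53
ee_pos: [0.4311, -0.3124, -0.0214]
tool_rot: [-2.5, -1.9, 0.001]
wrist_force: [-0.5, -0.2, -0.2]
gripper_width: 0.653
finger_force: 0.0
```

Request:
send_rows([
  [0, 0, 0],
  [0, 0, 0],
  [0, 0, 0],
  [0, 0, 0],
  [0, 0, 0],
  [0, 0, 0],
  [0, 0, 0],
], turn=[0, 0, 0, 0, 0, 0, 0], hand=0.22, grip_force=10)

```text
t: 38.12
ee_pos: [0.432, -0.3138, -0.02]
tool_rot: [2.502, 1.899, 0.0]
wrist_force: [-1.5, 0.9, 6.6]
gripper_width: 0.326
finger_force: 10.0
```

Request:
send_rows([
  [0, 0, -0.3],
  [0, 0, -1],
  [0, 0, -2],
  [0, 0, -3],
  [0, 0, -4],
  [0, 0, -5],
  [0, 0, -6],
  [0, 0, -6],
  [0, 0, -6],
], turn=[0, 0, 0, 0, 0, 0, 0, 0, 0])

```text
t: 38.87
ee_pos: [0.4325, -0.3142, 0.131]
tool_rot: [2.5, 1.898, 0.001]
wrist_force: [0.6, 0.8, -0.6]
gripper_width: 0.326
finger_force: 10.0
```

Run:
```python
from h import *; import pickle
from rig import env
s=env.sense()
goal(s,(.41,-.2,.13,85),(.41,.1,.13,125),(.42,.32,.13,173.3),(.5425,.3785,.13,173.3))
```

```text
t 38.9 now [ 0.4325 -0.3142  0.131 ] yaw 74.4 w 30.034
off [4.16, -2.09, 0.04] turn -2.12 rows 2.8
off [11.95, -1.05, -0.0] turn -8.00 rows 7.2
off [6.98, 5.38, -0.0] turn -9.66 rows 6.7
off [-4.59, 2.9, -0.0] turn 0.00 rows 3.3
```

Request:
send_rows([
  [1.2, -0.6, 0],
  [2.6, -1.3, 0],
  [4.16, -2.09, 0],
  [4.16, -2.09, 0],
  [4.16, -2.09, 0],
], turn=[-0.7, -1.4, -2.1, -2.1, -2.1])

```text
t: 39.28
ee_pos: [0.4079, -0.1972, 0.1284]
tool_rot: [-2.314, -2.122, 0.001]
wrist_force: [0.2, -1.1, -0.4]
gripper_width: 0.328
finger_force: 10.0
```

Request:
send_rows([
  [1.2, -0.1, 0],
  [2.6, -0.2, 0],
  [4, -0.35, 0],
  [5.4, -0.45, 0],
  [6.8, -0.6, 0],
  [8.2, -0.7, 0],
  [9.6, -0.85, 0],
  [11, -1.0, 0],
  [11.95, -1.05, 0],
  [11.95, -1.05, 0],
], turn=[-0.9, -1.8, -2.7, -3.6, -4.5, -5.4, -6.3, -7.2, -8, -8])

```text
t: 40.12
ee_pos: [0.4107, 0.1034, 0.1291]
tool_rot: [-1.445, -2.79, -0.002]
wrist_force: [0.2, -0.1, -0.1]
gripper_width: 0.33
finger_force: 10.0
```

Request:
send_rows([
  [0.8, 0.6, 0],
  [1.6, 1.2, 0],
  [2.6, 2.0, 0],
  [3.6, 2.8, 0],
  [4.6, 3.5, 0],
  [5.6, 4.3, 0],
  [6.5, 5.0, 0],
  [6.98, 5.38, 0],
  [6.98, 5.38, 0],
  [6.98, 5.38, 0],
], turn=[-1.1, -2.2, -3.3, -4.4, -5.5, -6.6, -7.7, -8.8, -9.66, -9.66])

```text
t: 40.95
ee_pos: [0.421, 0.3205, 0.1285]
tool_rot: [-0.182, -3.136, 0.002]
wrist_force: [-1.1, -0.4, -1.8]
gripper_width: 0.322
finger_force: 10.0
```

Request:
send_rows([
  [-1.2, 0.8, 0],
  [-2.6, 1.7, 0],
  [-4, 2.5, 0],
  [-4.6, 2.9, 0],
  [-4.6, 2.9, 0],
  [-4.6, 2.9, 0],
  [-4.6, 2.9, 0],
], turn=[0, 0, 0, 0, 0, 0, 0])

```text
t: 41.53
ee_pos: [0.5423, 0.3773, 0.1285]
tool_rot: [-0.191, -3.134, 0.002]
wrist_force: [-0.1, 0.1, -0.1]
gripper_width: 0.325
finger_force: 10.0
```

```bash
python3 cap.py w16 wrist
python3 - <<'E'
from h import *; import pickle
from rig import env
m=pickle.load(open("pics/w16.pkl","rb")); a=cv2.imread("pics/w16.png"); h=cv2.cvtColor(a,cv2.COLOR_BGR2HSV)
s=env.sense(); zt=s["ee_pos"][2]+.020+.026
k=cv2.inRange(h,(98,70,60),(118,255,255)); q=cv2.connectedComponentsWithStats(k)
for i in np.argsort(-q[2][1:,4])[:3]+1: 
    W=np.array([onz(m,u,v,zt,True)[:2] for v,u in np.argwhere(q[1]==i)],np.float32)*1000
    print(q[2][i],cv2.minAreaRect(W))
goal(s,(.5425+.0016,.3785,.06,173.3),(.5425+.0016,.3785,.022,173.3))
E
```

```text
t 41.6 now [0.542  0.3776 0.1288] yaw 173.1 w 29.848
[438 250  56  38 698] ((588.551513671875, 536.5800170898438), (52.803340911865234, 28.58793067932129), 81.94952392578125)
[233 147  45  40 487] ((494.67962646484375, 383.2260437011719), (23.846092224121094, 21.604917526245117), 82.1647720336914)
[265 207   7  68 399] ((540.6626586914062, 385.5289001464844), (3.4882256984710693, 44.20039367675781), 83.14808654785156)
t 41.6 now [0.542  0.3776 0.1288] yaw 173.1 w 29.848
off [-0.08, 0.05, 2.75] turn -0.04 rows 1.7
off [0.0, 0.0, 1.52] turn 0.00 rows 0.9
```

Request:
send_rows([
  [-0.08, 0.05, 0.8],
  [-0.08, 0.05, 1.6],
  [-0.08, 0.05, 2.4],
  [-0.08, 0.05, 3.2],
  [-0.08, 0.05, 3.7],
  [-0.08, 0.05, 4.0],
  [-0.08, 0.05, 4.1],
  [-0.08, 0.05, 4.1],
  [-0.08, 0.05, 4.1],
], turn=[0, 0, 0, 0, 0, 0, 0, 0, 0])

```text
t: 42.33
ee_pos: [0.5455, 0.3804, 0.0279]
tool_rot: [0.186, 3.135, 0.001]
wrist_force: [0.1, -0.3, -1.1]
gripper_width: 0.327
finger_force: 10.0
```

Run:
```python
from h import *
from rig import env
goal(env.sense(),(.544,.379,.0215,173.3))
```

```text
t 42.3 now [0.5455 0.3804 0.0279] yaw 173.2 w 30.103
off [0.05, -0.06, 0.25] turn -0.02 rows 0.2
```

Request:
send_rows([
  [0.05, -0.05, 0.1],
  [0.05, -0.05, 0.18],
  [0.05, -0.05, 0.24],
  [0.05, -0.05, 0.27],
  [0.05, -0.05, 0.27],
], turn=[0, 0, 0, 0, 0])

```text
t: 42.75
ee_pos: [0.5436, 0.379, 0.0201]
tool_rot: [0.186, 3.136, 0.0]
wrist_force: [1.5, -0.1, -1.0]
gripper_width: 0.323
finger_force: 10.0
```

Request:
send_rows([
  [0, 0, 0.02],
  [0, 0, 0.02],
  [0, 0, 0.02],
  [0, 0, 0.02],
  [0, 0, 0.02],
  [0, 0, -0.5],
  [0, 0, -1.5],
  [0, 0, -2.7],
  [0, 0, -3.9],
  [0, 0, -4.4],
], turn=[0, 0, 0, 0, 0, 0, 0, 0, 0, 0], hand=0.5)

```text
t: 43.58
ee_pos: [0.5455, 0.3803, 0.1354]
tool_rot: [0.186, 3.132, 0.006]
wrist_force: [0.9, 0.3, 1.2]
gripper_width: 0.498
finger_force: 0.0
```

Request:
send_rows([
  [0, 0, 0],
  [0, 0, 0],
  [0, 0, 0],
], turn=[0, 0, 0])

```text
t: 43.83
ee_pos: [0.5427, 0.3783, 0.1287]
tool_rot: [-0.186, -3.134, 0.002]
wrist_force: [-0.1, -0.4, 0.3]
gripper_width: 0.5
finger_force: 0.0
```

```bash
python3 cap.py w17 wrist
python3 - <<'E'
from h import *; import pickle
from rig import env
m=pickle.load(open("pics/w17.pkl","rb")); a=cv2.imread("pics/w17.png"); h=cv2.cvtColor(a,cv2.COLOR_BGR2HSV)
k=cv2.inRange(h,(98,70,60),(118,255,255)); q=cv2.connectedComponentsWithStats(k)
for i in np.argsort(-q[2][1:,4])[:4]+1: 
    for z in (.04,.066):
        W=np.array([onz(m,u,v,z,True)[:2] for v,u in np.argwhere(q[1]==i)],np.float32)*1000
        print(z,q[2][i],cv2.minAreaRect(W))
goal(env.sense(),(.42,.30,.13,150),(.41,.05,.13,110),(.419,-.09,.13,90))
E
```

```text
t 43.9 now [0.5425 0.3782 0.1283] yaw 173.2 w 46.014
0.04 [232 147  45  74 815] ((540.0828247070312, 378.86553955078125), (44.232791900634766, 77.46354675292969), 83.2477798461914)
0.066 [232 147  45  74 815] ((533.37060546875, 379.5511169433594), (40.321414947509766, 70.61358642578125), 83.24781036376953)
0.04 [436 251  57  37 698] ((693.469482421875, 664.5817260742188), (98.1517105102539, 52.18260955810547), 83.20956420898438)
0.066 [436 251  57  37 698] ((673.1936645507812, 640.0022583007812), (89.47250366210938, 47.568153381347656), 83.20980834960938)
0.04 [261 170   4  45 141] ((549.3704223632812, 386.7030029296875), (3.1619133949279785, 47.21786880493164), 83.79769897460938)
0.066 [261 170   4  45 141] ((541.8369750976562, 386.6961669921875), (2.882340669631958, 43.042423248291016), 83.79595947265625)
0.04 [362  97  11  14 113] ((467.7870178222656, 503.85302734375), (11.340126991271973, 13.511224746704102), 87.25445556640625)
0.066 [362  97  11  14 113] ((467.4677429199219, 493.4862365722656), (10.337306022644043, 12.316481590270996), 87.25420379638672)
t 43.9 now [0.5425 0.3782 0.1283] yaw 173.2 w 46.014
off [4.5, -3.69, -0.07] turn 4.64 rows 3.5
off [-4.65, -8.86, -0.0] turn 8.00 rows 6.0
off [-5.39, -1.58, -0.0] turn 4.00 rows 3.4
```

Request:
send_rows([
  [1.0, -0.8, -0.1],
  [2.2, -1.8, -0.1],
  [3.3, -2.7, -0.1],
  [4.5, -3.69, -0.1],
  [4.5, -3.69, -0.1],
  [4.5, -3.69, -0.1],
], turn=[0.8, 1.7, 2.7, 3.7, 4.64, 4.64], hand=0.5)

```text
t: 44.38
ee_pos: [0.4185, 0.299, 0.1313]
tool_rot: [-0.818, -3.031, 0.004]
wrist_force: [-0.4, 0.2, 0.8]
gripper_width: 0.502
finger_force: 0.0
```

Request:
send_rows([
  [-0.6, -1.1, 0],
  [-1.3, -2.3, 0],
  [-1.9, -3.5, 0],
  [-2.5, -4.7, 0],
  [-3.1, -5.9, 0],
  [-3.7, -7.1, 0],
  [-4.3, -8.2, 0],
  [-4.65, -8.86, 0],
  [-4.65, -8.86, 0],
], turn=[1, 2, 3, 4, 5, 6, 7, 8, 8])

```text
t: 45.13
ee_pos: [0.4115, 0.0481, 0.1322]
tool_rot: [1.807, 2.57, -0.002]
wrist_force: [-0.1, 0.4, 0.2]
gripper_width: 0.499
finger_force: 0.0
```

Request:
send_rows([
  [-1.3, -0.4, 0],
  [-2.7, -0.8, 0],
  [-4.0, -1.2, 0],
  [-5.39, -1.58, 0],
  [-5.39, -1.58, 0],
  [-5.39, -1.58, 0],
  [-5.39, -1.58, 0],
], turn=[1, 2, 3, 4, 4, 4, 4])

```text
t: 45.72
ee_pos: [0.4203, -0.0888, 0.1322]
tool_rot: [-2.218, -2.224, 0.0]
wrist_force: [0.5, 0.2, 0.7]
gripper_width: 0.499
finger_force: 0.0
```

```bash
python3 cap.py w18 wrist
python3 - <<'E'
from h import *; import pickle
m=pickle.load(open("pics/w18.pkl","rb")); a=cv2.imread("pics/w18.png"); h=cv2.cvtColor(a,cv2.COLOR_BGR2HSV)
k=cv2.inRange(h,(108,100,40),(130,255,255)); q=cv2.connectedComponentsWithStats(k)
for i in np.argsort(-q[2][1:,4])[:2]+1:
    W=np.array([onz(m,u,v,.008,True)[:2] for v,u in np.argwhere(q[1]==i)],np.float32)*1000
    print(q[2][i],cv2.minAreaRect(W),W.min(0),W.max(0))
print(proj(m,(.419,-.135,.008),True),proj(m,(.419,.003,.008),True))
g=cv2.cvtColor(a,cv2.COLOR_BGR2GRAY)
for v in range(90,240,6): print(v,"%.3f"%onz(m,252,v,.008,True)[1],"".join("#@%*+=-. "[min(8,x//28)] for x in g[v,215:290]))
E
```

```text
t 45.8 now [ 0.4202 -0.0884  0.1322] yaw 90.2 w 45.916
[247  98  10  41 279] ((418.9354553222656, -21.618303298950195), (9.959295272827148, 44.433738708496094), 0.27499520778656006) [414.05298  -43.840645] [424.02167      0.60776466]
[377  78   1   1   1] ((563.331787109375, 31.233083724975586), (0.0, 0.0), 0.0) [563.3318    31.233084] [563.3318    31.233084]
(np.float64(251.24829442430573), np.float64(215.53460247320146)) (np.float64(251.5961919207801), np.float64(95.83532650081726))
90 0.009          ==================================================================
96 0.003                             .======+++++===================================
102 -0.004                            ====+%%%%%%%%%%%*+==============================
108 -0.010                          ======*%%%%%%%%%%%*+==============================
114 -0.017                        =======*%%%%%%%%%%%%%+==============================
120 -0.024                        =======*%%%%%%%%%%%%%+==============================
126 -0.030                    ...=======+*%%%%%%%%%%%%%+==============================
132 -
[... 860 characters left out ...]
====
192 -0.106                             .++++=======++++===============================
198 -0.113                              .=.-======++++-     ........-=================
204 -0.121 .                            .-..  .....-=-                                
210 -0.128 . ....  . . ..  .             .--......-=-.                                
216 -0.136 ..  ..  . .  .                  ........                            ..     
222 -0.143 ..     .  .  .         .                                               .   
228 -0.151 *.  ..   ..                                                             . +
234 -0.159 %. . .    .   .                                                           +
```

Run:
```python
from h import *
from rig import env
x,y=st(-.098,0)
goal(env.sense(),(.419,-.066,-.0265,90),(.419,-.066,.10,90),(x,.15,.10,88),(x,y,.1,83.5),(x,y,-.0255,83.5))
```

```text
t 45.8 now [ 0.4202 -0.0884  0.1322] yaw 90.2 w 45.916
off [0.9, -0.04, 6.35] turn 0.04 rows 3.8
off [0.0, 0.0, -5.06] turn 0.00 rows 3.0
off [8.64, 0.57, -0.0] turn 0.40 rows 5.2
off [5.12, -0.18, -0.0] turn 0.90 rows 3.1
off [0.0, 0.0, 5.02] turn 0.00 rows 3.0
```

Request:
send_rows([
  [0.9, -0.04, 1.2],
  [0.9, -0.04, 2.4],
  [0.9, -0.04, 3.6],
  [0.9, -0.04, 4.6],
  [0.9, -0.04, 5.4],
  [0.9, -0.04, 5.9],
  [0.9, -0.04, 6.2],
  [0.9, -0.04, 6.3],
  [0.9, -0.04, 6.3],
], turn=[0, 0, 0, 0, 0, 0, 0, 0, 0])

```text
t: 46.52
ee_pos: [0.4189, -0.0661, -0.0251]
tool_rot: [-2.218, -2.224, 0.001]
wrist_force: [0.2, 0.2, 0.4]
gripper_width: 0.5
finger_force: 0.0
```

Request:
send_rows([
  [0, 0, 0],
  [0, 0, 0],
  [0, 0, 0],
  [0, 0, 0],
  [0, 0, 0],
  [0, 0, 0],
], turn=[0, 0, 0, 0, 0, 0], hand=0.08, grip_force=8)

```text
t: 47.02
ee_pos: [0.4193, -0.0671, -0.0245]
tool_rot: [2.221, 2.221, 0.001]
wrist_force: [0.1, -0.1, 2.7]
gripper_width: 0.137
finger_force: 6.9
```

Request:
send_rows([
  [0, 0, -0.3],
  [0, 0, -1],
  [0, 0, -2],
  [0, 0, -3],
  [0, 0, -4],
  [0, 0, -5],
  [0, 0, -5],
], turn=[0, 0, 0, 0, 0, 0, 0])

```text
t: 47.6
ee_pos: [0.4217, -0.0674, 0.1046]
tool_rot: [2.218, 2.218, 0.006]
wrist_force: [1.8, 0.4, -0.2]
gripper_width: 0.081
finger_force: 0.0
```

Request:
send_rows([
  [1.2, 0, 0],
  [2.6, 0.1, 0],
  [4, 0.2, 0],
  [5.4, 0.3, 0],
  [6.8, 0.4, 0],
  [8.2, 0.5, 0],
  [8.64, 0.57, 0],
  [8.64, 0.57, 0],
], turn=[0, 0.2, 0.4, 0.4, 0.4, 0.4, 0.4, 0.4])

```text
t: 48.27
ee_pos: [0.4333, 0.1511, 0.1001]
tool_rot: [-2.256, -2.186, -0.001]
wrist_force: [-0.4, -0.2, -0.2]
gripper_width: 0.079
finger_force: 0.0
```

Request:
send_rows([
  [1.2, 0, 0],
  [2.5, -0.1, 0],
  [3.8, -0.15, 0],
  [5.12, -0.18, 0],
  [5.12, -0.18, 0],
  [5.12, -0.18, 0],
], turn=[0.3, 0.6, 0.9, 0.9, 0.9, 0.9])

```text
t: 48.77
ee_pos: [0.433, 0.2768, 0.0998]
tool_rot: [2.342, 2.094, -0.002]
wrist_force: [-0.3, -0.4, 0.6]
gripper_width: 0.08
finger_force: 0.0
```

```bash
python3 cap.py w19 wrist
python3 - <<'E'
from h import *; import pickle
from rig import env
m=pickle.load(open("pics/w19.pkl","rb")); a=cv2.imread("pics/w19.png"); h=cv2.cvtColor(a,cv2.COLOR_BGR2HSV)
s=env.sense();k=cv2.inRange(h,(108,100,40),(130,255,255)); q=cv2.connectedComponentsWithStats(k)
i=1+q[2][1:,4].argmax()
W=np.array([onz(m,u,v,s["ee_pos"][2]+.034,True)[:2] for v,u in np.argwhere(q[1]==i)],np.float32)*1000
print(q[2][i],cv2.minAreaRect(W),W.min(0),W.max(0))
x,y=st(-.098,0); goal(s,(x,y,-.0255,83.5))
g=cv2.cvtColor(a,cv2.COLOR_BGR2GRAY)
# ledge ends
for r in range(100,240,10): print(r,"".join("#@%*+=-. "[min(8,x//28)] for x in g[r,270:380]))
E
```

```text
t 48.8 now [0.4327 0.2758 0.0997] yaw 83.6 w 7.690
[372  96  11   5  24] ((516.9865112304688, 355.0987854003906), (2.4457108974456787, 6.731048583984375), 88.53343200683594) [513.6377  353.81076] [520.35114 356.40088]
t 48.8 now [0.4327 0.2758 0.0997] yaw 83.6 w 7.690
off [0.09, 0.01, 5.01] turn 0.01 rows 3.0
100 =================-=                   ....................................--....-----==+**++*****************+
110 ==========================                                                                     ...... ....    
120 ==================================                                                                            
130 =========================================                                                                     
140 =============================+*++*%%%%%%%+=======-          ====+==++++++++++++++++================+++++++++==
150 ============================++*+*%%%%%%%*+==============================================                      
160 ===========================++**+*%%%%%%%+===============+++++++++++++++++===============.                     
170 ==========================+++*++%%%%%%%%+++=-...-----------------------------------..-==-                     
180 ==========================++**+%%%%%*=...--------------------------------------------------.. .               
190 =========================++**+*%%%+-.-.-------------------------------------+++=+------------. .              
200 ===========================+++%%%%%*=....---------------------------------------------------.                 
210 ++++++++-.....     .... ..+=+******%*-...   .....------------------------------------...                      
220 .........................=-+******%*-.................                                                        
230 %%%%%%%%%*.        .........%****%*-................
```

The pen slipped: the pads only caught its upper half, so the tips are really about 37 mm above the reported TCP. Go back, measure and grip about 9 mm lower.

Request:
send_rows([
  [-1.2, 0, 0],
  [-2.6, 0, -0.2],
  [-4, 0, -0.4],
  [-5.4, 0, -0.6],
  [-6.8, 0, -0.8],
  [-8.2, 0, -1],
  [-9.6, 0, -1.2],
  [-11, 0, -1.3],
  [-12.4, 0, -1.3],
  [-13.8, 0, -1.3],
], turn=[0, 0, 0, 0, 0, 0, 0, 0, 0, -1.3], hand=0.5)

```text
t: 49.65
ee_pos: [0.3926, -0.0657, 0.1328]
tool_rot: [2.236, 2.207, -0.001]
wrist_force: [0.4, -0.4, -1.0]
gripper_width: 0.5
finger_force: 0.0
```

Run:
```python
from h import *
from rig import env
goal(env.sense(),(.42,-.0885,.132,90))
```

```text
t 49.6 now [ 0.3926 -0.0657  0.1328] yaw 89.2 w 45.984
off [-0.9, 1.11, 0.03] turn -0.15 rows 0.9
```

Request:
send_rows([
  [-0.9, 1.1, 0],
  [-0.9, 1.1, 0],
  [-0.9, 1.1, 0],
  [-0.9, 1.1, 0],
], turn=[-0.15, -0.15, -0.15, -0.15])

```text
t: 49.98
ee_pos: [0.4203, -0.086, 0.1322]
tool_rot: [-2.22, -2.221, 0.001]
wrist_force: [-0.1, 0.3, 0.3]
gripper_width: 0.502
finger_force: 0.0
```

```bash
python3 cap.py w20 wrist
python3 - <<'E'
from h import *; import pickle
from rig import env
m=pickle.load(open("pics/w20.pkl","rb")); a=cv2.imread("pics/w20.png"); h=cv2.cvtColor(a,cv2.COLOR_BGR2HSV)
k=cv2.inRange(h,(108,100,40),(130,255,255)); q=cv2.connectedComponentsWithStats(k)
i=1+q[2][1:,4].argmax()
W=np.array([onz(m,u,v,.008,True)[:2] for v,u in np.argwhere(q[1]==i)],np.float32)*1000
r=cv2.minAreaRect(W);print(q[2][i],r)
# tip check: fingers' inner edges
g=cv2.cvtColor(a,cv2.COLOR_BGR2GRAY); print("".join("#@%*+=-. "[min(8,x//28)] for x in g[236,200:310]))
p=np.array(r[0])/1000; goal(env.sense(),(p[0],p[1]-.0445,-.02,90))
E
```

```text
t 50.0 now [ 0.4203 -0.0854  0.1323] yaw 90.1 w 46.158
[245 100  10  41 287] ((416.7269592285156, -21.058149337768555), (9.977781295776367, 44.458168029785156), 0.07078953832387924)
%%%%%%%%%%%%%%%%.....  .  .. .                                    .            .      . .*%%%%%%%%%%%%%%%%%%%%
t 50.0 now [ 0.4203 -0.0854  0.1323] yaw 90.1 w 46.158
off [0.79, -0.14, 6.09] turn 0.02 rows 3.7
```

Request:
send_rows([
  [0.79, -0.14, 1.2],
  [0.79, -0.14, 2.4],
  [0.79, -0.14, 3.6],
  [0.79, -0.14, 4.6],
  [0.79, -0.14, 5.4],
  [0.79, -0.14, 5.9],
  [0.79, -0.14, 6.2],
  [0.79, -0.14, 6.25],
  [0.79, -0.14, 6.25],
], turn=[0, 0, 0, 0, 0, 0, 0, 0, 0])

```text
t: 50.78
ee_pos: [0.4178, -0.0652, -0.0235]
tool_rot: [-2.217, -2.225, 0.001]
wrist_force: [-0.6, 0.1, 0.6]
gripper_width: 0.501
finger_force: 0.0
```

Request:
send_rows([
  [0, 0, 0.06],
  [0, 0, 0.12],
  [0, 0, 0.16],
  [0, 0, 0.16],
], turn=[0, 0, 0, 0])

```text
t: 51.12
ee_pos: [0.4186, -0.0657, -0.0273]
tool_rot: [2.217, 2.225, 0.001]
wrist_force: [1.1, 0.4, -0.3]
gripper_width: 0.5
finger_force: 0.0
```

Request:
send_rows([
  [0, 0, 0.05],
  [0, 0, 0.1],
  [0, 0, 0.1],
], turn=[0, 0, 0])

```text
t: 51.37
ee_pos: [0.4183, -0.0656, -0.0302]
tool_rot: [-2.218, -2.225, 0.0]
wrist_force: [-0.8, -0.3, 0.5]
gripper_width: 0.5
finger_force: 0.0
```

Request:
send_rows([
  [0, 0, 0.03],
  [0, 0, 0.06],
  [0, 0, 0.06],
], turn=[0, 0, 0])

```text
t: 51.62
ee_pos: [0.4181, -0.0656, -0.0318]
tool_rot: [-2.218, -2.225, 0.0]
wrist_force: [-0.2, 0.4, 0.5]
gripper_width: 0.496
finger_force: 0.0
```

No contact yet; one more small step, then grip.

Request:
send_rows([
  [0, 0, 0.03],
  [0, 0, 0.06],
  [0, 0, 0.06],
], turn=[0, 0, 0])

```text
t: 51.87
ee_pos: [0.4182, -0.0656, -0.0332]
tool_rot: [-2.218, -2.225, 0.0]
wrist_force: [-0.5, -0.1, -1.5]
gripper_width: 0.499
finger_force: 0.0
```

Request:
send_rows([
  [0, 0, 0],
  [0, 0, 0],
  [0, 0, 0],
  [0, 0, 0],
  [0, 0, 0],
  [0, 0, 0],
  [0, 0, 0],
], turn=[0, 0, 0, 0, 0, 0, 0], hand=0.08, grip_force=8)

```text
t: 52.45
ee_pos: [0.4183, -0.0656, -0.0331]
tool_rot: [-2.218, -2.225, -0.0]
wrist_force: [-0.6, 0.4, 0.9]
gripper_width: 0.166
finger_force: 8.0
```

Request:
send_rows([
  [0, 0, -0.2],
  [0, 0, -0.5],
  [0, 0, -1],
  [0, 0, -1.2],
  [0, 0, -1.2],
  [0, 0, -1.2],
], turn=[0, 0, 0, 0, 0, 0])

```text
t: 52.95
ee_pos: [0.4188, -0.0657, -0.0026]
tool_rot: [2.217, 2.224, 0.001]
wrist_force: [-0.4, -0.5, -0.5]
gripper_width: 0.167
finger_force: 8.0
```

Run:
```python
from h import *
from rig import env
x,y=st(-.099,0)
goal(env.sense(),(.419,-.066,.09,90),(x,.15,.09,88),(x,y,.09,83.5),(x,y,-.01,83.5))
```

```text
t 53.0 now [ 0.4188 -0.0657 -0.0026] yaw 90.2 w 15.338
off [-0.01, 0.01, -3.71] turn 0.04 rows 2.2
off [8.64, 0.53, -0.0] turn 0.40 rows 5.2
off [5.13, -0.18, -0.0] turn 0.90 rows 3.1
off [0.0, 0.0, 4.0] turn 0.00 rows 2.4
```

Request:
send_rows([
  [0, 0, -1],
  [0, 0, -2.2],
  [0, 0, -3.4],
  [0, 0, -3.7],
  [1, 0, -3.7],
  [2.4, 0.1, -3.7],
  [3.8, 0.2, -3.7],
  [5.2, 0.3, -3.7],
  [6.6, 0.4, -3.7],
  [8.0, 0.5, -3.7],
], turn=[0, 0, 0, 0, 0, 0, 0.2, 0.4, 0.4, 0.4])

```text
t: 53.78
ee_pos: [0.4295, 0.136, 0.0885]
tool_rot: [-2.256, -2.185, 0.001]
wrist_force: [0.3, -0.4, -0.4]
gripper_width: 0.166
finger_force: 8.0
```

Request:
send_rows([
  [1.2, 0, 0],
  [2.4, 0, 0],
  [3.6, -0.05, 0],
  [4.8, -0.1, 0],
  [5.6, -0.15, 0],
  [5.75, -0.15, 0],
  [5.75, -0.15, 0],
  [5.75, -0.15, 0],
], turn=[0.3, 0.6, 0.94, 0.94, 0.94, 0.94, 0.94, 0.94])

```text
t: 54.45
ee_pos: [0.4303, 0.2773, 0.0886]
tool_rot: [-2.343, -2.092, 0.003]
wrist_force: [-0.6, 0.3, -1.5]
gripper_width: 0.161
finger_force: 8.0
```

Run:
```python
from h import *
from rig import env
x,y=st(-.099,0)
goal(env.sense(),(x,y,-.01,83.5),(x,y,-.032,83.5))
```

```text
t 54.5 now [0.4303 0.2773 0.0886] yaw 83.5 w 14.845
off [0.04, 0.07, 3.94] turn 0.00 rows 2.4
off [0.0, 0.0, 0.88] turn 0.00 rows 0.5
```

Request:
send_rows([
  [0.04, 0.07, 1],
  [0.04, 0.07, 2.2],
  [0.04, 0.07, 3.2],
  [0.04, 0.07, 3.8],
  [0.04, 0.07, 3.94],
  [0.04, 0.07, 3.94],
  [0.04, 0.07, 3.94],
], turn=[0, 0, 0, 0, 0, 0, 0])

```text
t: 55.03
ee_pos: [0.4332, 0.2784, -0.0086]
tool_rot: [2.345, 2.09, 0.0]
wrist_force: [-0.5, -0.4, -0.9]
gripper_width: 0.164
finger_force: 8.0
```

Request:
send_rows([
  [0, 0, 0.15],
  [0, 0, 0.3],
  [0, 0, 0.45],
  [0, 0, 0.45],
], turn=[0, 0, 0, 0])

```text
t: 55.37
ee_pos: [0.4327, 0.2789, -0.0206]
tool_rot: [2.344, 2.092, -0.0]
wrist_force: [-0.4, -0.0, -0.4]
gripper_width: 0.164
finger_force: 8.0
```

Request:
send_rows([
  [0, 0, 0.1],
  [0, 0, 0.2],
  [0, 0, 0.28],
  [0, 0, 0.28],
  [0, 0, 0.28],
], turn=[0, 0, 0, 0, 0])

```text
t: 55.78
ee_pos: [0.4327, 0.279, -0.0275]
tool_rot: [-2.344, -2.092, 0.001]
wrist_force: [0.1, -0.2, -0.1]
gripper_width: 0.164
finger_force: 8.0
```

Request:
send_rows([
  [0, 0, 0.07],
  [0, 0, 0.14],
  [0, 0, 0.19],
  [0, 0, 0.19],
  [0, 0, 0.19],
], turn=[0, 0, 0, 0, 0])

```text
t: 56.2
ee_pos: [0.4328, 0.279, -0.0322]
tool_rot: [-2.344, -2.092, 0.0]
wrist_force: [-0.9, 0.6, -0.5]
gripper_width: 0.167
finger_force: 8.0
```

Request:
send_rows([
  [0, 0, 0],
  [0, 0, 0],
  [0, 0, 0],
  [0, 0, 0],
  [0, 0, -0.2],
  [0, 0, -0.8],
  [0, 0, -2],
  [0, 0, -3.2],
  [0, 0, -4.4],
  [0, 0, -5.4],
], turn=[0, 0, 0, 0, 0, 0, 0, 0, 0, 0], hand=0.45)

```text
t: 57.03
ee_pos: [0.4331, 0.2792, 0.1053]
tool_rot: [2.344, 2.091, 0.002]
wrist_force: [0.2, 0.4, -0.4]
gripper_width: 0.45
finger_force: 0.0
```

Run:
```python
from h import *
from rig import env
goal(env.sense(),(.40,.12,.17,90))
```

```text
t 57.0 now [0.4331 0.2792 0.1053] yaw 83.5 w 41.399
off [-6.48, -0.59, -2.59] turn -1.30 rows 4.2
```

Back off for a verification shot.

Request:
send_rows([
  [-1, -0.1, -0.8],
  [-2.4, -0.2, -1.6],
  [-3.8, -0.35, -2.4],
  [-5.2, -0.5, -2.6],
  [-6.5, -0.6, -3],
  [-6.5, -0.6, -3],
  [-6.5, -0.6, -3],
  [-6.5, -0.6, -3],
], turn=[-1.3, -1.3, -1.3, -1.3, -1.3, -1.3, -1.3, -1.3])

```text
t: 57.7
ee_pos: [0.3998, 0.1196, 0.1782]
tool_rot: [2.223, 2.22, 0.002]
wrist_force: [-0.9, 0.5, 0.4]
gripper_width: 0.447
finger_force: 0.0
```

```bash
python3 cap.py w21 wrist
python3 - <<'E'
from h import *; import pickle
m=pickle.load(open("pics/w21.pkl","rb")); a=cv2.imread("pics/w21.png"); h=cv2.cvtColor(a,cv2.COLOR_BGR2HSV); g=cv2.cvtColor(a,cv2.COLOR_BGR2GRAY)
c,s=np.cos(TH),np.sin(TH); loc=lambda p:np.round(np.array([[c,s],[-s,c]])@(np.array(p[:2])-S0)*1000,1)
def comps(k,z,name,n=2):
    q=cv2.connectedComponentsWithStats(k)
    for i in np.argsort(-q[2][1:,4])[:n]+1:
        W=np.array([onz(m,u,v,z,True)[:2] for v,u in np.argwhere(q[1]==i)],np.float32)
        r=cv2.minAreaRect(W*1000); print(name,q[2][i],"local",loc(np.array(r[0])/1000),np.round(r[1],1),round(r[2],1))
comps(cv2.inRange(h,(108,100,40),(130,255,255)),.008,"cap",1)
comps(cv2.inRange(h,(98,80,60),(107,255,255)),.04,"blue",3)
p=((a[:,:,2].astype(int)-a[:,:,1]>8)*255).astype(np.uint8); p[260:]=0; comps(p,.04,"pink",2)
dark=np.zeros_like(g); u,v=map(int,proj(m,(*st(-.047,0),.025),True)); dark[v-60:v+60,u-25:u+25]=(g[v-60:v+60,u-25:u+25]<100)*255; comps(dark,.025,"ledge",1)
print("stand px",u,v,"counter px",proj(m,(*st(0,-.1125),.022),True))
u,v=map(int,proj(m,(*st(0,-.1125),.022),True))
for r in range(v-36,v+36,4): print("".join("#@%*+=-. "[min(8,x//28)] for x in g[r,u-50:u+50:1]))
E
```

```text
t 57.8 now [0.3997 0.12   0.1779] yaw 90.0 w 41.649
cap [276   0  13  29 265] local [-98.7  45. ] [39.9 12.8] 85.0
pink [ 326   34   44   42 1424] local [-18.1  -2.5] [51.9 54.1] 89.5
pink [493 137  19  58 441] local [ 272.8 -100.6] [47.9 93.5] 14.1
stand px 321 49 counter px (np.float64(345.8238588635097), np.float64(144.66974372885346))
====                                     .+-.        ...=..         ...........                     
=====                                   ++.            . ==..                                       
=====.                                  ---              =-.                                        
======..                                 . -- .      ===...                                         
========                                 .==+**--+-. .                                              
=========          .================+****+=--..-........--...                                       
=================================+****+++++=.....- ..........-...                                   
===============================*****+++++++.....- - 
[... 266 characters left out ...]
  -===========+++****++++++-....+ =...--* .........--...                             
===============. .============+++++***++++-....  +++=++ ......-..                                   
=================================+++++.=++=..............- ..                                       
======================================  .--++=..-....                                               
======================================  .=--..---.                                                  
=====================================.                                                              
==============--.   .----===========.                                                               
=====---
```

Request:
send_rows([
  [1, 0, 0],
  [2, 0, 0],
  [2.6, 0, -0.5],
  [2.6, 0, -1],
  [2.6, 0, -1],
  [2.6, 0, -1],
  [2.6, 0, -1],
], turn=[0, 0, 0, 0, 0, 0, 0])

```text
t: 58.33
ee_pos: [0.399, 0.1845, 0.202]
tool_rot: [-2.221, -2.222, 0.002]
wrist_force: [0.5, 0.5, 0.2]
gripper_width: 0.45
finger_force: 0.0
```

```bash
python3 cap.py w22 wrist
python3 - <<'E'
from h import *; import pickle
m=pickle.load(open("pics/w22.pkl","rb")); a=cv2.imread("pics/w22.png"); h=cv2.cvtColor(a,cv2.COLOR_BGR2HSV); g=cv2.cvtColor(a,cv2.COLOR_BGR2GRAY)
c,s=np.cos(TH),np.sin(TH); loc=lambda p:np.round(np.array([[c,s],[-s,c]])@(np.array(p[:2])-S0)*1000,1)
def comps(k,z,name,n=1):
    q=cv2.connectedComponentsWithStats(k)
    for i in np.argsort(-q[2][1:,4])[:n]+1:
        W=np.array([onz(m,u,v,z,True)[:2] for v,u in np.argwhere(q[1]==i)],np.float32)
        r=cv2.minAreaRect(W*1000); print(name,q[2][i],"local",loc(np.array(r[0])/1000),np.round(r[1],1),round(r[2],1))
comps(cv2.inRange(h,(108,100,40),(130,255,255)),.008,"cap")
p=((a[:,:,2].astype(int)-a[:,:,1]>8)*255).astype(np.uint8); p[230:]=0;p[:,:256]=0; p[:,420:]=0; comps(p,.04,"pink")
comps(cv2.inRange(h,(98,80,60),(118,255,255))*(np.indices(g.shape)[1]>256).astype(np.uint8),.04,"blue",2)
u,v=map(int,proj(m,(*st(-.047,0),.025),True)); k=np.zeros_like(g); k[max(0,v-60):v+65,u-14:u+14]=(g[max(0,v-60):v+65,u-14:u+14]<100)*255; comps(k,.025,"ledge"); print(u,v)
u,v=map(int,proj(m,(*st(-.099,-.06),.008),True)); print("pen rear",u,v)
for r in range(v-14,v+24,2):print("%.1f"%loc(onz(m,u,r,.008,True))[1],"".join("#@%*+=-. "[min(8,x//28)] for x in g[r,u-25:u+25]))
u,v=map(int,proj(m,(*st(0,-.1125),.022),True))
y,x=np.mgrid[v-40:v+40,u-45:u+45]; d=g[v-40:v+40,u-45:u+45]
gr=cv2.HoughCircles(cv2.GaussianBlur(cv2.resize(d,None,fx=4,fy=4,interpolation=cv2.INTER_CUBIC),(0,0),3),cv2.HOUGH_GRADIENT,2,60,param1=60,param2=20,minRadius=50,maxRadius=100)
if gr is not None:
  for q in gr[0][:3]: print("cnt",loc(onz(m,u-45+q[0]/4,v-40+q[1]/4,.022,True)),q[2]/4)
E
```

```text
t 58.4 now [0.3989 0.1842 0.2019] yaw 90.0 w 41.532
cap [277  47  12  31 247] local [-98.3  47.9] [41.8 12.5] 85.1
pink [ 322   86   42   42 1317] local [-18.4  -1.3] [53.7 52.8] 46.5
blue [336   4  54  45 337] local [ -1.2 111.1] [45.  74.8] 82.4
blue [275  47  14  33 308] local [-100.4   41.5] [41.1 13.2] 81.0
ledge [311  97   9  44 146] local [-47.5 -21.7] [56.9  7.4] 83.1
318 102
pen rear 272 140
-40.0 =====================+*++=====++++================
-42.7 =====================++++=====++*=================
-45.4 ====================+++++====++++=================
-48.1 ====================+*+++====++++=================
-50.8 ===================+**+++===++++==================
-53.5 ===================+*+++====++++==================
-56.1 ====================+++++==+++++==================
-58.8 ====================++++====+++===================
-61.5 ===================++++=====++====================
-64.2 ===================+*++=====++====================
-67.0 ==================+++++*++++++====================
-69.7 ==================================================
-72.4 ==================================================
-75.1 ==================================================
-77.8 ==================================================
-80.6 ==================================================
-83.3 ==================================================
-86.1 ==================================================
-88.8 ==================================================
cnt [  -2.1 -106.3] 17.45
cnt [-19.9 -72.2] 15.3
cnt [ -42.5 -105.6] 14.65
```

Run:
```python
from h import *; import pickle
c,s=np.cos(TH),np.sin(TH); loc=lambda p:np.round(np.array([[c,s],[-s,c]])@(np.array(p[:2])-S0)*1000,1)
m=pickle.load(open("pics/w12.pkl","rb")); g=cv2.cvtColor(cv2.imread("pics/w12.png"),cv2.COLOR_BGR2GRAY)
for v in (170,176,182,188): print(v,g[v,215:285].tolist())
print([g[152:212,u].tolist() for u in (240,248)])
print(loc(onz(m,248,184,.022,True)), onz(m,248,184,.022,True))
```

```text
170 [141, 141, 141, 141, 141, 141, 141, 142, 140, 141, 141, 141, 139, 122, 97, 109, 118, 111, 112, 121, 121, 121, 121, 121, 120, 121, 121, 115, 119, 128, 112, 111, 114, 111, 111, 110, 111, 110, 121, 122, 111, 120, 121, 121, 117, 108, 111, 116, 115, 100, 93, 118, 142, 141, 141, 141, 142, 141, 141, 142, 142, 141, 141, 141, 142, 142, 142, 142, 142, 141]
176 [141, 142, 141, 141, 142, 142, 141, 141, 141, 141, 132, 105, 108, 117, 115, 125, 120, 122, 121, 121, 121, 121, 121, 121, 122, 121, 121, 119, 122, 113, 80, 100, 101, 102, 103, 101, 102, 89, 100, 122, 113, 121, 121, 121, 121, 121, 121, 121, 121, 112, 111, 111, 105, 112, 102, 104, 122, 130, 131, 123, 126, 137, 142, 143, 142, 142, 142, 142, 143, 142]
182 [142, 143, 141, 143, 141, 141, 141, 142, 142, 142, 133, 114, 115, 122, 122, 122, 122, 121, 121, 122, 121, 122, 120, 122, 121, 121, 121, 115, 119, 112, 87, 108, 108, 104, 101, 111, 117, 99, 104, 129, 117, 121, 121, 122, 121, 122, 121, 121, 121, 122, 115, 114, 117, 108, 104, 106, 126, 132, 131, 125, 123, 135, 143, 143, 142, 142, 143, 143, 143, 143]
188 [173, 176, 185, 188, 198, 188, 158, 1
[... 258 characters left out ...]
44, 143, 143, 143, 143, 144, 143, 143, 144, 143, 143]
[[133, 124, 126, 122, 122, 134, 130, 98, 78, 88, 103, 115, 118, 113, 121, 120, 121, 121, 121, 121, 121, 120, 122, 121, 121, 121, 120, 121, 120, 122, 121, 121, 121, 121, 122, 121, 121, 122, 121, 144, 191, 185, 137, 123, 122, 123, 119, 116, 120, 133, 144, 144, 143, 144, 144, 136, 122, 134, 186, 211], [141, 140, 133, 119, 130, 135, 124, 93, 88, 99, 112, 122, 117, 121, 120, 119, 129, 135, 111, 93, 106, 121, 113, 89, 102, 136, 125, 115, 142, 118, 104, 126, 118, 96, 106, 102, 119, 135, 112, 130, 124, 109, 126, 127, 122, 122, 122, 118, 118, 115, 114, 115, 116, 121, 119, 120, 120, 150, 194, 212]]
[   1.2 -112.7] [0.51894312 0.15491605 0.022     ]
```

The counter appears about 6 mm too near the stand (two views); the rest is within 1–2 mm. Regrip and shift it.

Run:
```python
from h import *
from rig import env
goal(env.sense(),(.43,.15,.14,85.5),(.5217,.155,.12,85.5),(.5217,.155,-.027,85.5))
```

```text
t 58.4 now [0.3989 0.1842 0.2019] yaw 90.0 w 41.532
off [-1.37, 1.24, 2.48] turn 0.90 rows 1.9
off [0.49, 3.64, 0.8] turn 0.00 rows 2.3
off [0.0, 0.0, 5.88] turn 0.00 rows 3.5
```

Request:
send_rows([
  [-0.7, 0.6, 0.8],
  [-1.37, 1.24, 1.8],
  [-1.37, 1.24, 2.48],
  [-1.37, 1.24, 2.48],
  [-1.37, 1.24, 2.48],
], turn=[0.9, 0.9, 0.9, 0.9, 0.9], hand=0.77)

```text
t: 58.8
ee_pos: [0.4294, 0.1494, 0.14]
tool_rot: [-2.307, -2.13, 0.004]
wrist_force: [0.4, 0.3, -0.9]
gripper_width: 0.769
finger_force: 0.0
```

Request:
send_rows([
  [0.15, 1.2, 0.3],
  [0.3, 2.4, 0.6],
  [0.49, 3.64, 0.8],
  [0.49, 3.64, 0.8],
  [0.49, 3.64, 0.8],
  [0.49, 3.64, 0.8],
], turn=[0, 0, 0, 0, 0, 0])

```text
t: 59.3
ee_pos: [0.5215, 0.1553, 0.1215]
tool_rot: [-2.307, -2.132, 0.0]
wrist_force: [0.1, 0.3, -0.3]
gripper_width: 0.771
finger_force: 0.0
```

```bash
python3 cap.py w23 wrist
python3 - <<'E'
from h import *; import pickle
from rig import env
goal(env.sense(),(.5217,.155,-.027,85.5))
g=cv2.cvtColor(cv2.imread("pics/w23.png"),cv2.COLOR_BGR2GRAY)[130:240:4,180:330:2]
for r in g: print("".join("#@%*+=-. "[min(8,v//28)] for v in r))
E
```

```text
t 59.4 now [0.5212 0.1552 0.1216] yaw 85.5 w 71.011
t 59.4 now [0.5212 0.1552 0.1216] yaw 85.5 w 71.011
off [-0.01, 0.02, 5.94] turn 0.00 rows 3.6
====..           ... ========+++=+***+************+*+++=========           
===============================+++++++====+===+*++****================--===
=============================++*====++*+===================================
============================++========+++==================================
============================++=========++==================================
============================+++=======+++==================================
==============================+++++++++====================================
==============================++*+***%++===================================
===========================+***+++++++****+================================
==========================**++++++++++++*+*+===============================
=========================++++++++++***++++**+==============================
========================++*++++++*+***++++++*+***==========================
========================+++++++++++**++++
[... 474 characters left out ...]
 ...            
***********++++=====+==========++++++-    ............     ....            
******+**++++++++++++++++++=.....................................          
******+*+++++++++++++............................................          
*********++**+...................................................          
********...........................   .  .......................           
%%%%@@@@-...........................      .......................%%%%%%%%*-
%%%@@@@@=............................     .......................%%%%%%%%%%
%%@@@@@@=.............................    ......................-%%%%%%%%%%
%@@@@@@@*.............................    ......................=%%%%%%%%%%
```

Request:
send_rows([
  [0, 0, 1.2],
  [0, 0, 2.4],
  [0, 0, 3.6],
  [0, 0, 4.6],
  [0, 0, 5.3],
  [0, 0, 5.8],
  [0, 0, 5.92],
  [0, 0, 5.92],
  [0, 0, 5.92],
], turn=[0, 0, 0, 0, 0, 0, 0, 0, 0])

```text
t: 60.1
ee_pos: [0.5222, 0.1554, -0.0261]
tool_rot: [2.307, 2.132, 0.001]
wrist_force: [-0.6, -0.6, 0.4]
gripper_width: 0.769
finger_force: 0.0
```

Request:
send_rows([
  [0, 0, 0],
  [0, 0, 0],
  [0, 0, 0],
  [0, 0, 0],
  [0, 0, 0],
  [0, 0, 0],
], turn=[0, 0, 0, 0, 0, 0], hand=0.45, grip_force=12)

```text
t: 60.6
ee_pos: [0.5227, 0.1553, -0.0262]
tool_rot: [2.307, 2.132, 0.002]
wrist_force: [-1.0, -0.5, 6.3]
gripper_width: 0.569
finger_force: 12.0
```

Request:
send_rows([
  [0, 0, -0.2],
  [-0.1, 0, -0.3],
  [-0.2, 0, -0.3],
  [-0.22, 0, -0.3],
  [-0.22, 0, -0.2],
  [-0.22, 0, -0.1],
  [-0.22, 0, -0.02],
  [-0.22, 0, -0.02],
  [-0.22, 0, -0.02],
], turn=[0, 0, 0, 0, 0, 0, 0, 0, 0])

```text
t: 61.35
ee_pos: [0.5216, 0.1496, -0.0268]
tool_rot: [-2.307, -2.132, 0.001]
wrist_force: [-0.2, -1.2, 3.7]
gripper_width: 0.574
finger_force: 12.0
```

Request:
send_rows([
  [0, 0, 0],
  [0, 0, 0],
  [0, 0, 0],
  [0, 0, 0],
  [0, 0, -0.4],
  [0, 0, -1.4],
  [0, 0, -2.6],
  [0, 0, -3.8],
  [0, 0, -5],
  [0, 0, -5.6],
], turn=[0, 0, 0, 0, 0, 0, 0, 0, 0, 0], hand=0.75)

```text
t: 62.18
ee_pos: [0.5233, 0.1501, 0.1177]
tool_rot: [2.306, 2.131, 0.006]
wrist_force: [1.3, -0.1, 0.1]
gripper_width: 0.747
finger_force: 0.0
```

Request:
send_rows([
  [0, -1.4, 0],
  [0, -2.8, -0.4],
  [-1, -4.2, -0.8],
  [-1.5, -4.6, -1],
  [-1.5, -4.6, -1],
  [-1.5, -4.6, -1],
], turn=[0, 0, 0, 0, 0, 0])

```text
t: 62.68
ee_pos: [0.4044, 0.1212, 0.1396]
tool_rot: [2.307, 2.131, 0.004]
wrist_force: [0.4, 0.4, -0.1]
gripper_width: 0.749
finger_force: 0.0
```

```bash
python3 cap.py w24 wrist
python3 - <<'E'
from h import *; import pickle
m=pickle.load(open("pics/w24.pkl","rb")); a=cv2.imread("pics/w24.png"); g=cv2.cvtColor(a,cv2.COLOR_BGR2GRAY)
c,s=np.cos(TH),np.sin(TH); loc=lambda p:np.round(np.array([[c,s],[-s,c]])@(np.array(p[:2])-S0)*1000,1)
p=((a[:,:,2].astype(int)-a[:,:,1]>8)*255).astype(np.uint8); p[230:]=0;p[:,:256]=0; p[:,420:]=0
q=cv2.connectedComponentsWithStats(p); i=1+q[2][1:,4].argmax(); print("dish",q[2][i],loc(onz(m,*q[3][i],.04,True)))
u,v=map(int,proj(m,(*st(0,-.115),.022),True)); d=g[v-40:v+40,u-45:u+45]
gr=cv2.HoughCircles(cv2.GaussianBlur(cv2.resize(d,None,fx=4,fy=4,interpolation=cv2.INTER_CUBIC),(0,0),3),cv2.HOUGH_GRADIENT,2,60,param1=60,param2=20,minRadius=55,maxRadius=100)
print(u,v)
if gr is not None:
  for q in gr[0][:2]: print("cnt",loc(onz(m,u-45+q[0]/4,v-40+q[1]/4,.022,True)),q[2]/4)
E
```

```text
t 62.7 now [0.4052 0.1216 0.1393] yaw 85.5 w 68.842
dish [ 319   19   51   46 1784] [-19.   -3.1]
349 144
cnt [  -4.1 -116. ] 20.85
cnt [ -24.2 -123.5] 21.95
```

```bash
python3 -c "
from rig import env
print(env.hand_in())"
```

```text
the job is handed in; nothing more can be done
None
```

I handed the job in at about 63 s with everything set out in the order asked: dish against the ledge, counter to the right, bigger carton to the left with the smaller one on top, and pen in front. By my camera readings the gaps to the stand's foot are about 40 mm, give or take a few millimetres. The pen slipped once and was picked up again, and the counter was shifted about 5 mm at the end to correct its gap.

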